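Fetch the middle specimen case from the sloping stand

TASK

The blue specimen case in the middle of the pile on the sloping stand is next for the tear tester. Lift off the yellow case and lay it flat on the grey mat, let go of it, then lay the blue case flat, lid up, wholly inside the green tray with its long side along the tray's long side, and finally put the yellow case back squarely on top of the white one on the stand, label side up. Set the cases down without dropping them, leave the white case where it lies and do not disturb the other things on the bench.

Things in the scene. Friction and masses are not known exactly. Their poses are not given: they have to be found in the camera images.
- stand: fixed stand: grey foot 120 x 170 x 8 mm with an aluminium shelf pitched 25 degrees, its face looking up and to the stand's +x (away from the robot). Origin: centre of the foot's underside; z up, y along the shelf; shelf face 50 mm above it. Two stop posts (16 mm wide, at y = -56 and +56 mm) rise 61 mm square to the shelf 2 mm from the cases' low long faces; the 96 mm between them and the other sides are open
- yellow_case: yellow closed flat specimen case, a plain cuboid 56 (own x) x 130 (own y) x 24 mm (own z), about 0.15 kg. Origin: centre of its underside. At the start the top one of three piled squarely on the sloping shelf: own z square to the slope (25 degrees from vertical), own y along the shelf, own x down the slope. Nothing interlocks
- blue_case: blue closed flat specimen case, a plain cuboid 56 (own x) x 130 (own y) x 24 mm (own z), about 0.15 kg. Origin: centre of its underside. At the start the middle one of the pile, axes as for the yellow one
- white_case: white closed flat specimen case, a plain cuboid 56 (own x) x 130 (own y) x 24 mm (own z), about 0.15 kg. Origin: centre of its underside. The lowest of the pile, lying on the sloping shelf, axes as for the yellow one. It stays there
- tray: green open tray fixed flat on the bench, 140 (x) x 180 (y) mm outside, walls 3 mm thick and 9 mm high in all, inner floor 3 mm above the bench. Origin: centre of the underside; x short side, y long side. It may be on either side of the stand
- mat: grey flat mat fixed on the bench, 125 (x) x 180 (y) x 3 mm. Origin: centre of its underside. It is on the side of the stand where the tray is not
- weight: bystander: brass check weight 34 mm across, 38 mm tall. Origin: centre of its underside
- small_weight: bystander: brass check weight 24 mm across, 30 mm tall. Origin: centre of its underside
- bottle: bystander: bottle 56 mm across, 130 mm tall. Origin: centre of its underside
- jar: bystander: amber jar 60 mm across, 70 mm tall. Origin: centre of its underside
- gauge: bystander: dial gauge lying on its back, 58 mm across, 22 mm high, with a stem. Origin: centre of the dial's underside
- screwdriver: bystander: orange screwdriver 170 mm long, lying
- notebook: bystander: closed blue notebook 90 x 140 x 14 mm. Origin: centre of its underside
Not all that is in view belongs to the job. Leave any brown or purple look-alike of the white_case alone.

How it is judged:
By the outcome, as a careful person would: the job done as asked, in the order asked, and still so for the second after the job is handed in, with the robot touching nothing.
It also fails if it takes over 72 s, if anything falls off the work surface, if the arm or the gripper's body presses on something with over 40 N, if the wrist force passes 120 N, or if a joint passes its speed limit or range.

ROBOT

A 6-joint arm with a two-finger parallel gripper is mounted at the origin on the work surface. World frame = base frame: x ahead of the robot, y to its left, z up, the work surface at z = 0. Lengths are in m, angles in degrees, forces in N, time in s.
With the tool pointing down it reaches from about 0.275 to 0.825 m from the base axis. Payload 4.9 kg.
Tool frame: the origin (TCP) lies at the very end of the fingers, on their centre line; the grasp point (between the pads) lies 19 mm behind it; z points along the fingers, x is the direction in which the jaws open and shut, and the axes are right-handed (so a half turn about z gives the same grasp; the last joint's range is limited). The gripper opens to 85 mm and grips with 20 to 120 N. Pads are 22 mm wide; open, the fingers measure 114 mm over their backs; the gripper's body (76 mm by 85 mm) begins 54 mm behind the grasp point. The pads swing forward as they close: fully open they stand 13 mm farther back than shut.
Start: joints at [-83.835, 18.69, -11.035, 60.275, 0, 82.311], TCP at [0.132, -0.534, 0.207] pointing down, gripper open.
Joint ranges: [-152.03, 152.03], [-55.5, 102.48], [-74.3, 77.21], [-110.64, 120.58], [-84.22, 78.4], [-180, 180]. Speed limits (degrees/s): [147.25, 147.25, 180, 180, 180, 180].

INTERFACE

Orientations are given as [roll, pitch, yaw] about the fixed x, y, z axes, in that order (R = Rz(yaw) Ry(pitch) Rx(roll)).
In Python, from station import sense, camera, camera_info, job_done gives the robot as it stands. The module is installed in compiled form; this text tells all that it offers.
- The arm moves only by the tool apply_moves, never from a script. Its argument "targets" is one flat list of numbers, 7 for each row, row after row: the turn, a rotation vector about the tool's x, y, z in rad, then the shift along the tool's x, y, z in cm, then the finger opening in cm, from 0 to 8.54. A call has 1 to 10 rows; each row is the pose to reach, as a shift and turn from the pose commanded when the call began, along the tool's axes at that moment; what a row does not reach only later rows make up. A row lasts 1/12 s, in which the tool goes at most 41.7 mm and 7.16 degrees, less where a joint would pass 70% of its speed; a pose out of reach is approached as far as the arm can. A call with a gripper value outside its range is refused whole. The fingers move at their own pace and stop on an object; "newtons" is the grip in N (left out, the last holds). Time passes only in rows, so rows that repeat a pose let the fingers close. It gives the time, the measured TCP pose, the force and the opening at its end, in the units of the state.
- sense(): the state, without advancing time (a new reading comes with each control period).
- camera(name): name is "side" or "top"; returns (picture, depth): 400x640x3 uint8, red, green, blue; 400x640 float32, m along the optical axis (not along the pixel's ray), 0 where there is no reading.
- camera_info(name): a dict with "intrinsics" (3x3 intrinsics, pixels), "extrinsics" (4x4, takes a point from camera to world coordinates). Camera axes: x right, y up, looking along -z (the intrinsics and any distortion apply to the point x, -y, -z); pixel columns grow to the right and rows downward; lengths in m; the calibration is good to about 2 mm. A picture is of the moment at which its call begins. camera_info takes no time and is no camera call.
- job_done(): hands the job in, once; it reports no verdict.
The state is a dict: "time_s": time; "joints": joint angles; "qvel": joint speeds; "joint_torque": joint torques, N m; "eef_pos": TCP position; "ee_rot": TCP orientation; "ft_force": force on the tool from outside, world axes, zero at the start; "moment": the same for the moment, N m; "gripper_width": finger opening in m.
Only numpy, scipy, OpenCV 4.12 (cv2) and the standard library are available. Lean on these libraries where they do the work, as an engineer would, in place of code of your own. Each camera call takes 0.05 s, during which the arm holds its last target.

## Working session

There is one attempt and no reset: what is moved stays moved. The work goes in short steps, Python scripts to look and compute and a tool call to move; the robot and the scene stay as the last step left them, time stands still between calls to the robot, and variables do not carry over. Pictures are saved under pics/ and viewed, and the job is handed in when it is done.

Besides the shell and the picture viewer there is one more tool, called after ">>>" as name(argument=value, ...) on one line, values as JSON. apply_moves: Moves the arm, as the interface text tells. Its arguments: {"type":"object","properties":{"targets":{"type":"array"},"newtons":{"type":"number"}},"required":["targets"]}

```bash
mkdir -p pics; ls; python3 - <<'E'
from station import *
import cv2,numpy as np
print(sense())
for n in("side","top"):
    p,d=camera(n); cv2.imwrite(f"pics/{n}0.png",p[:,:,::-1]); np.savez(f"{n}0.npz",p=p,d=d)
    i=camera_info(n); print(n,i)
E
```

```text
pics
{'time_s': 0.0, 'joints': array([-8.38366894e+01,  1.87325172e+01, -1.10911140e+01,  6.02764287e+01,
        2.72774556e-03,  8.23116835e+01]), 'qvel': array([-0.04614543,  0.16381253, -0.03470058, -0.04709239, -0.00477193,
        0.04855098]), 'joint_torque': array([-9.99509648e-04, -4.43394721e+01,  2.62444872e+01,  1.56580971e-02,
       -4.97127785e-04,  7.09363960e-06]), 'eef_pos': array([ 0.1316404 , -0.53336853,  0.20630459]), 'ee_rot': array([-1.79983910e+02,  9.87954779e-02, -7.61483614e+01]), 'ft_force': array([-0.8441931 , -0.19275217,  1.22771218]), 'moment': array([-0.04157617,  0.00246157, -0.04015517]), 'gripper_width': 0.08525446303808898}
side {'intrinsics': array([[405.58947436,   0.        , 318.73110053],
       [  0.        , 405.58947436, 200.32143164],
       [  0.        ,   0.        ,   1.        ]]), 'extrinsics': array([[-0.979574  ,  0.10990736, -0.16838987,  0.34034355],
       [-0.20089697, -0.57102146,  0.79597418,  0.92171398],
       [-0.0086708 ,  0.81354463,  0.58143784,  0.71618795],
       [ 0.        ,  0.        ,  0.        ,  1.        ]])}
top {'intrinsics': array([[399.01669667,   0.        , 318.48963204],
       [  0.        , 399.01669667, 209.0730705 ],
       [  0.        ,   0.        ,   1.        ]]), 'extrinsics': array([[ 0.01159695,  0.97904659, -0.20330591,  0.24576561],
       [-0.99992957,  0.01084176, -0.00482791,  0.05510189],
       [-0.00252255,  0.20334758,  0.97910337,  1.31066723],
       [ 0.        ,  0.        ,  0.        ,  1.        ]])}
```

View pics/side0.png

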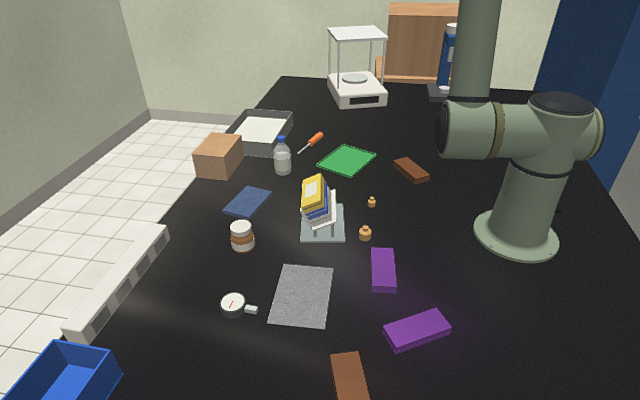

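View pics/top0.png

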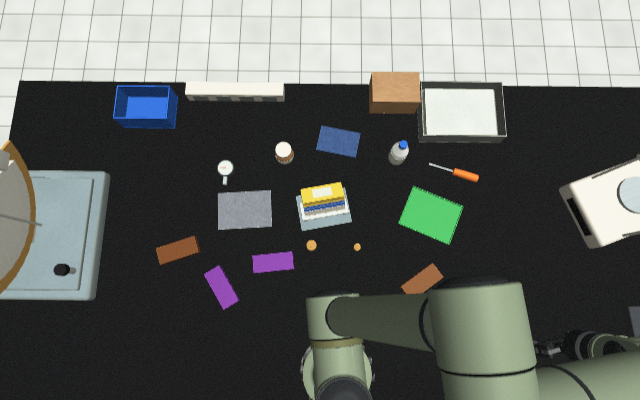

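```bash
cat > h.py <<'E'
import numpy as np,cv2
from station import *
def cloud(n,d):
    i=camera_info(n);K=i["intrinsics"];T=i["extrinsics"]
    v,u=np.mgrid[0:400,0:640]
    x=(u-K[0,2])/K[0,0]*d;y=-(v-K[1,2])/K[1,1]*d
    return np.stack([x,y,-d],-1)@T[:3,:3].T+T[:3,3]
def proj(n,P):
    i=camera_info(n);K=i["intrinsics"];T=i["extrinsics"]
    c=(np.atleast_2d(P)-T[:3,3])@T[:3,:3]
    return np.stack([K[0,2]+K[0,0]*c[:,0]/-c[:,2],K[1,2]-K[1,1]*c[:,1]/-c[:,2]],-1)
E
python3 - <<'E'
from h import *
for n,c in(("top",(270,160,370,250)),("side",(285,165,360,250))):
    z=np.load(n+"0.npz");p=z["p"];C=cloud(n,z["d"])
    x0,y0,x1,y1=c
    cv2.imwrite(f"pics/{n}0c.png",cv2.resize(p[y0:y1,x0:x1,::-1],None,fx=7,fy=6.5,interpolation=cv2.INTER_CUBIC) if 0 else cv2.resize(p[y0:y1,x0:x1,::-1],None,fx=6.5,fy=6.5,interpolation=cv2.INTER_CUBIC))
    hsv=cv2.cvtColor(p,cv2.COLOR_RGB2HSV);H,S,V=[hsv[...,k].astype(int) for k in range(3)]
    for nm,m in(("green",(H>50)&(H<75)&(S>120)&(V>60)),("yellow",(H>20)&(H<32)&(S>150)&(V>90))):
        k,l,st,ce=cv2.connectedComponentsWithStats(m.astype(np.uint8))
        j=1+np.argmax(st[1:,4]);q=C[l==j];r=cv2.minAreaRect(q[:,:2].astype(np.float32))
        print(n,nm,st[j],np.median(q,0),q.min(0),q.max(0),r)
    for nm,w in (("mat",(210,185,280,235) if n=="top" else (260,255,340,335)),):
        a,b,c2,d2=w;m=np.zeros(H.shape,bool);m[b:d2,a:c2]=1
        m&=(S<60)&(V>70);q=C[m];q=q[abs(q[:,2])<.012];print(n,nm,len(q),np.median(q,0),cv2.minAreaRect(q[:,:2].astype(np.float32)))
E
```

```text
top green [ 398  186   66   59 2315] [ 0.50147087 -0.31221753  0.00329943] [ 0.24576561 -0.42419874 -0.00673944] [0.60244859 0.05510189 1.31066723] ((0.37606343626976013, -0.20088481903076172), (0.2122504860162735, 0.5338321328163147), 48.658851623535156)
top yellow [300 182  44  25 549] [0.53640414 0.05057951 0.11768816] [ 0.24576561 -0.0139676  -0.0067039 ] [0.61358411 0.12186579 1.31066723] ((0.4302123785018921, 0.024443626403808594), (0.3513796329498291, 0.1404285430908203), 10.572967529296875)
top mat 1989 [0.51242168 0.31005303 0.00317852] ((0.5143730640411377, 0.30977296829223633), (0.1288711279630661, 0.1787511259317398), 3.7205770015716553)
side green [ 316  144   61   34 1032] [ 0.49897716 -0.31143168  0.00369745] [ 0.40265633 -0.41722434 -0.00137727] [ 0.59902592 -0.19955077  0.01332436] ((0.4976344406604767, -0.3156331181526184), (0.1997150182723999, 0.14319078624248505), 66.50153350830078)
side yellow [323 179   1  27  27] [0.51237408 0.05283712 0.10960075] [ 0.5010708  -0.00970554  0.10711586] [0.52464345 0.11044948 0.11190519] ((0.5128591060638428, 0.05037235468626022), (1.1420343071222305e-05, 0.1224455013871193), 11.100091934204102)
side mat 3539 [0.50726643 0.31800479 0.00302487] ((0.5056082010269165, 0.28739553689956665), (0.14238817989826202, 0.23169586062431335), 4.429449081420898)
```

View pics/side0c.png

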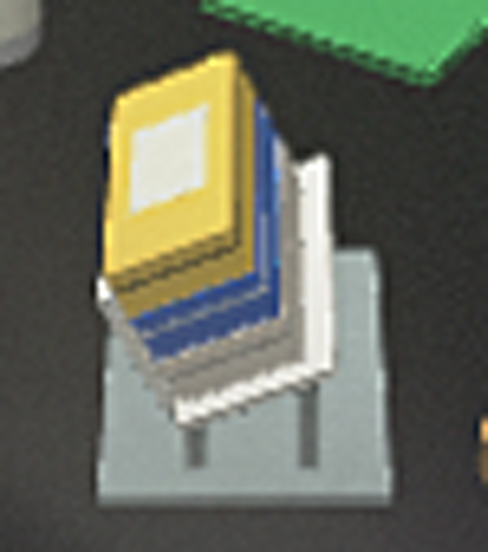

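View pics/top0c.png

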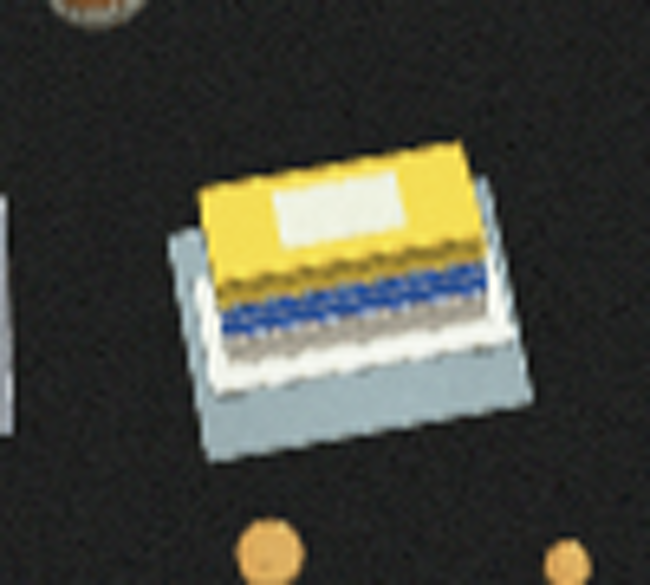

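```bash
cat > fit.py <<'E'
from h import *
from scipy.optimize import minimize
from scipy.spatial.transform import Rotation as R
def box(p,pitch,lx,ly,z0,z1):
    x,y,z,yaw=p
    V=np.array([[a*lx/2,b*ly/2,c] for a in(-1,1) for b in(-1,1) for c in(z0,z1)])
    return R.from_euler("xyz",[0,pitch,yaw],degrees=True).apply(V)+[x,y,z]
def cov(n,V,w,s=8):
    x0,y0,x1,y1=w
    q=(proj(n,V)-[x0,y0]+.5)*s-.5
    im=np.zeros(((y1-y0)*s,(x1-x0)*s),np.uint8)
    cv2.fillConvexPoly(im,cv2.convexHull(np.round(q*16).astype(np.int32)),255,shift=4)
    return cv2.resize(im,(x1-x0,y1-y0),interpolation=cv2.INTER_AREA)/255.
def ymask(p,w):
    x0,y0,x1,y1=w
    hsv=cv2.cvtColor(p,cv2.COLOR_RGB2HSV)[y0:y1,x0:x1].astype(int)
    m=((hsv[...,0]>17)&(hsv[...,0]<36)&(hsv[...,1]>90)&(hsv[...,2]>45)).astype(np.uint8)
    k,l,st,c=cv2.connectedComponentsWithStats(m);m=(l==1+np.argmax(st[1:,4])).astype(np.uint8)
    c,_=cv2.findContours(m,cv2.RETR_EXTERNAL,cv2.CHAIN_APPROX_NONE)
    return cv2.drawContours(m,c,-1,1,-1)
def gmask(p,w):
    x0,y0,x1,y1=w
    hsv=cv2.cvtColor(p,cv2.COLOR_RGB2HSV)[y0:y1,x0:x1].astype(int)
    m=((hsv[...,0]>45)&(hsv[...,0]<80)&(hsv[...,1]>100)&(hsv[...,2]>30)).astype(np.uint8)
    k,l,st,c=cv2.connectedComponentsWithStats(m);return (l==1+np.argmax(st[1:,4])).astype(np.uint8)
def bmask(p,w):
    x0,y0,x1,y1=w
    hsv=cv2.cvtColor(p,cv2.COLOR_RGB2HSV)[y0:y1,x0:x1].astype(int)
    m=((hsv[...,0]>100)&(hsv[...,0]<125)&(hsv[...,1]>120)&(hsv[...,2]>45)).astype(np.uint8)
    k,l,st,c=cv2.connectedComponentsWithStats(m);m=(l==1+np.argmax(st[1:,4])).astype(np.uint8)
    c,_=cv2.findContours(m,cv2.RETR_EXTERNAL,cv2.CHAIN_APPROX_NONE)
    return cv2.drawContours(m,c,-1,1,-1)
def mmask(p,w):
    x0,y0,x1,y1=w
    hsv=cv2.cvtColor(p,cv2.COLOR_RGB2HSV)[y0:y1,x0:x1].astype(int)
    m=((hsv[...,1]<60)&(hsv[...,2]>65)).astype(np.uint8)
    k,l,st,c=cv2.connectedComponentsWithStats(m);m=(l==1+np.argmax(st[1:,4])).astype(np.uint8)
    c,_=cv2.findContours(m,cv2.RETR_EXTERNAL,cv2.CHAIN_APPROX_NONE)
    return cv2.drawContours(m,c,-1,1,-1)
def fit(ims,wins,mask,p0,pitch,lx,ly,z0,z1,free=(0,1,2,3)):
    M={n:mask(ims[n],wins[n]) for n in wins}
    p0=np.array(p0,float);free=list(free);sc=np.array([.01,.01,.01,4])[free]
    def f(q):
        p=p0.copy();p[free]+=q*sc
        return sum(abs(cov(n,box(p,pitch,lx,ly,z0,z1),wins[n])-M[n]).sum() for n in wins)
    best=None
    q=np.zeros(len(free))
    for _ in range(4):
        r=minimize(f,q,method="Nelder-Mead",options=dict(initial_simplex=np.vstack([q,q+np.eye(len(q))*.6]),xatol=.003,fatol=.01,maxiter=600));q=r.x
    p=p0.copy();p[free]+=q*sc
    return p,r.fun,{n:int(M[n].sum()) for n in M}
E
python3 - <<'E'
from fit import *
ims={n:np.load(n+"0.npz")["p"] for n in("top","side")}
W=dict(top=(280,170,365,225),side=(290,165,350,235))
p0=[.53,.05,.09,10]
for k in(["top","side"],["top"],["side"]):
    print("yel",k,fit(ims,{n:W[n] for n in k},ymask,p0,25,.056,.130,0,.024))
G=dict(top=(390,178,472,252),side=(308,138,385,184))
for k in(["top","side"],["top"],["side"]):
    print("tray",k,fit(ims,{n:G[n] for n in k},gmask,[.5,-.31,0,-23],0,.14,.18,0,.009,(0,1,3)))
M=dict(top=(208,180,282,240),side=(258,255,345,335))
for k in(["top","side"],["top"],["side"]):
    print("mat",k,fit(ims,{n:M[n] for n in k},mmask,[.5,.31,0,4],0,.125,.18,0,.003,(0,1,3)))
# plane of top of yellow
for n in("top","side"):
    z=np.load(n+"0.npz");C=cloud(n,z["d"]);x0,y0,x1,y1=W[n]
    m=ymask(z["p"],W[n]);m=cv2.erode(m,np.ones((3,3)));q=C[y0:y1,x0:x1][m>0]
    q=q[(q[:,2]>.06)&(q[:,2]<.2)]
    for _ in range(5):
        c=q.mean(0);nn=np.linalg.svd(q-c)[2][2];r=(q-c)@nn;q=q[abs(r)<2*r.std()+1e-4]
    print(n,len(q),c,nn*np.sign(nn[2]),r.std())
E
```

```text
yel ['top', 'side'] (array([ 0.53773251,  0.05033376,  0.09551047, 11.33091204]), np.float64(114.54509803921569), {'top': 791, 'side': 776})
yel ['top'] (array([ 0.54058276,  0.05026934,  0.09353814, 11.33159502]), np.float64(39.27058823529411), {'top': 791})
yel ['side'] (array([ 0.53902106,  0.04188328,  0.0890916 , 11.3154041 ]), np.float64(28.16078431372549), {'side': 776})
tray ['top', 'side'] (array([  0.50246454,  -0.31150769,   0.        , -22.84981822]), np.float64(110.13725490196079), {'top': 2346, 'side': 1148})
tray ['top'] (array([  0.50252765,  -0.31120385,   0.        , -22.78031838]), np.float64(57.69411764705883), {'top': 2346})Traceback (most recent call last):
  File "<stdin>", line 9, in <module>
  File "fit.py", line 49, in fit
    r=minimize(f,q,method="Nelder-Mead",options=dict(initial_simplex=np.vstack([q,q+np.eye(len(q))*.6]),xatol=.003,fatol=.01,maxiter=600));q=r.x
    res = _minimize_neldermead(fun, x0, args, callback, bounds=bounds,
                               **options)
    fxr = func(xr)
    fx = function(np.copy(x), *(wrapper_args + args))
  File "fit.py", line 45, in f
    return sum(abs(cov(n,box(p,pitch,lx,ly,z0,z1),wins[n])-M[n]).sum() for n in wins)
  File "fit.py", line 45, in <genexpr>
    return sum(abs(cov(n,box(p,pitch,lx,ly,z0,z1),wins[n])-M[n]).sum() for n in wins)
                   ~~~^^^^^^^^^^^^^^^^^^^^^^^^^^^^^^^^^^^^
  File "fit.py", line 10, in cov
    q=(proj(n,V)-[x0,y0]+.5)*s-.5
       ~~~~^^^^^
  File "h.py", line 9, in proj
    i=camera_info(n);K=i["intrinsics"];T=i["extrinsics"]
ValueError: time passes only in moves, steps and waits
```

```bash
python3 - <<'E'
s=open("h.py").read()
s=s.replace("def cloud","import functools,os,pickle\n_ci=camera_info\n@functools.lru_cache(None)\ndef camera_info(n):\n    f=f'ci_{n}.pkl'\n    if not os.path.exists(f): pickle.dump(_ci(n),open(f,'wb'))\n    return pickle.load(open(f,'rb'))\ndef cloud",1)
open("h.py","w").write(s)
E
python3 - <<'E'
from fit import *
ims={n:np.load(n+"0.npz")["p"] for n in("top","side")}
G=dict(top=(390,178,472,252),side=(308,138,385,184))
for k in(["side"],):
    print("tray",k,fit(ims,{n:G[n] for n in k},gmask,[.5,-.31,0,-23],0,.14,.18,0,.009,(0,1,3)))
M=dict(top=(208,180,282,240),side=(258,255,345,335))
for k in(["top","side"],["top"],["side"]):
    print("mat",k,fit(ims,{n:M[n] for n in k},mmask,[.5,.31,0,4],0,.125,.18,0,.003,(0,1,3)))
W=dict(top=(280,170,365,225),side=(290,165,350,235))
p=np.array([0.53773251,  0.05033376,  0.09551047, 11.33091204])
for n in("top","side"):
    z=np.load(n+"0.npz");C=cloud(n,z["d"]);x0,y0,x1,y1=W[n]
    m=ymask(z["p"],W[n]);me=cv2.erode(m,np.ones((3,3)));q=C[y0:y1,x0:x1][me>0]
    q=q[(q[:,2]>.06)&(q[:,2]<.2)]
    for _ in range(5):
        c=q.mean(0);nn=np.linalg.svd(q-c)[2][2];r=(q-c)@nn;q=q[abs(r)<2*r.std()+1e-4]
    print(n,len(q),c,nn*np.sign(nn[2]),r.std())
    im=cv2.resize(z["p"][y0:y1,x0:x1,::-1],None,fx=8,fy=8,interpolation=cv2.INTER_NEAREST)
    cs,_=cv2.findContours(cv2.resize(m,None,fx=8,fy=8,interpolation=cv2.INTER_NEAREST),0,2);cv2.drawContours(im,cs,-1,(0,0,255),1)
    q=(proj(n,box(p,25,.056,.13,0,.024))-[x0,y0]+.5)*8
    for a in range(8):
        for b in(1,2,4):
            if not a&b: cv2.line(im,tuple(int(t) for t in q[a]),tuple(int(t) for t in q[a|b]),(0,255,0),1)
    cv2.imwrite(f"pics/{n}_ov.png",im)
E
```

```text
tray ['side'] (array([  0.50118454,  -0.31292676,   0.        , -22.62827309]), np.float64(42.76470588235294), {'side': 1148})
mat ['top', 'side'] (array([0.5116435 , 0.30951546, 0.        , 4.07638018]), np.float64(645.7019607843137), {'top': 2007, 'side': 3906})
mat ['top'] (array([0.51415786, 0.30987458, 0.        , 4.20126072]), np.float64(53.23529411764706), {'top': 2007})
mat ['side'] (array([0.51086515, 0.30940825, 0.        , 3.97764351]), np.float64(537.035294117647), {'side': 3906})
top 552 [0.54476017 0.05127444 0.11629877] [0.40764657 0.08688582 0.90899677] 0.0017724968933827752
side 478 [0.54239597 0.06007245 0.11675476] [0.41414493 0.08418116 0.90630983] 0.0010839813132598015
```

View pics/side_ov.png

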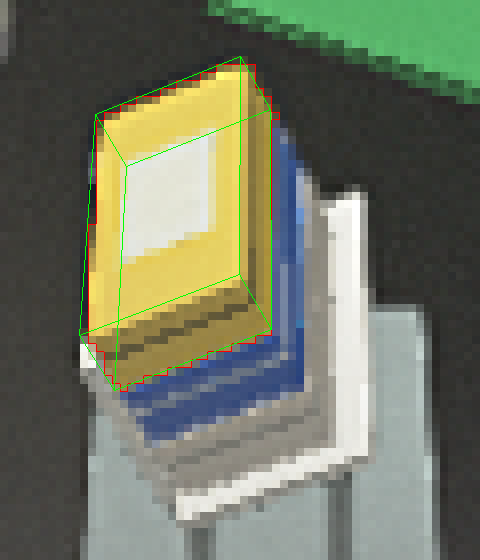

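View pics/top_ov.png

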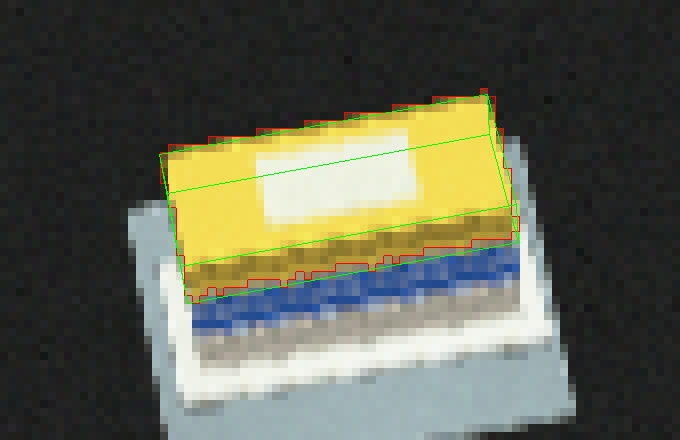

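```bash
python3 - <<'E'
from fit import *
ims={n:np.load(n+"0.npz")["p"] for n in("top","side")}
W=dict(top=(280,170,365,225),side=(290,165,350,235))
for k in(["top","side"],["top"],["side"]):
    print("yel",k,fit(ims,{n:W[n] for n in k},ymask,[.54,.05,.0935,11.3],25,.056,.130,0,.024,(0,1,3)))
E
```

```text
yel ['top', 'side'] (array([ 0.53853095,  0.0493996 ,  0.0935    , 11.12156039]), np.float64(122.6156862745098), {'top': 791, 'side': 776})
yel ['top'] (array([ 0.54074771,  0.05036501,  0.0935    , 11.38698862]), np.float64(39.266666666666666), {'top': 791})
yel ['side'] (array([ 0.53749453,  0.04793944,  0.0935    , 11.61571296]), np.float64(31.180392156862748), {'side': 776})
```

```bash
cat > rel.py <<'E'
from h import *
from scipy.spatial.transform import Rotation as R
def case_tool(p,yaw,pitch,off=0):
    """tool pose holding case with underside centre p; TCP off above underside"""
    Rc=R.from_euler("xyz",[0,pitch,yaw],degrees=True)
    return np.array(p)+Rc.apply([0,0,off]), Rc*R.from_euler("x",180,degrees=True)
def rel(T,cur=None):
    if cur is None:
        s=sense();cur=(s["eef_pos"],R.from_euler("xyz",s["ee_rot"],degrees=True))
        print("t",s["time_s"],"pos",s["eef_pos"].round(4),s["ee_rot"].round(2),"w",s["gripper_width"],"F",s["ft_force"].round(1),"j",s["joints"].round(1))
    p,r=cur
    rv=(r.inv()*T[1]).as_rotvec();sh=r.inv().apply(T[0]-p)*100
    print("rot",rv.round(4),"deg",np.degrees(np.linalg.norm(rv)).round(1),"shift cm",sh.round(3),np.linalg.norm(sh).round(2))
Y=[.539,.0493,.0935]
E
python3 - <<'E'
from rel import *
print(case_tool(Y,11.4,25,.08)[0])
rel(case_tool(Y,11.4,25,.08))
E
```

```text
[0.57214244 0.05598269 0.16600462]
t 0.1 pos [ 0.1316 -0.5335  0.2064] [-1.7999e+02  9.0000e-02 -7.6150e+01] w 0.08538709819126859 F [ 0.4 -0.1 -0.2] j [-83.8  18.7 -11.1  60.3  -0.   82.3]
rot [-0.3342 -0.3464 -1.5013] deg 90.3 shift cm [-46.677 -56.883   4.119] 73.7
```

>>> apply_moves(targets=[-0.334, -0.346, -1.501, -46.68, -56.88, 4.12, 8.5, -0.334, -0.346, -1.501, -46.68, -56.88, 4.12, 8.5, -0.334, -0.346, -1.501, -46.68, -56.88, 4.12, 8.5, -0.334, -0.346, -1.501, -46.68, -56.88, 4.12, 8.5, -0.334, -0.346, -1.501, -46.68, -56.88, 4.12, 8.5, -0.334, -0.346, -1.501, -46.68, -56.88, 4.12, 8.5, -0.334, -0.346, -1.501, -46.68, -56.88, 4.12, 8.5, -0.334, -0.346, -1.501, -46.68, -56.88, 4.12, 8.5, -0.334, -0.346, -1.501, -46.68, -56.88, 4.12, 8.5, -0.334, -0.346, -1.501, -46.68, -56.88, 4.12, 8.5], newtons=40)

```text
time_s: 0.93
eef_pos: [0.3816, -0.1991, 0.1836]
ee_rot: [176.5, 20.4, -7.5]
ft_force: [0.7, -0.9, 0.2]
gripper_width: 0.0852
```

```bash
python3 - <<'E'
from rel import *
rel(case_tool(Y,11.4,25,.08))
E
```

```text
t 0.9333 pos [ 0.3816 -0.1991  0.1836] [176.48  20.36  -7.47] w 0.08523562695907097 F [ 0.7 -0.9  0.2] j [-29.2  22.9 -12.5  72.4 -10.7  69.3]
rot [-0.0661 -0.0709 -0.3061] deg 18.4 shift cm [ 15.213 -27.482  -5.466] 31.88
```

>>> apply_moves(targets=[-0.066, -0.071, -0.306, 15.2, -27.48, -5.47, 8.5, -0.066, -0.071, -0.306, 15.2, -27.48, -5.47, 8.5, -0.066, -0.071, -0.306, 15.2, -27.48, -5.47, 8.5, -0.066, -0.071, -0.306, 15.2, -27.48, -5.47, 8.5, -0.066, -0.071, -0.306, 15.2, -27.48, -5.47, 8.5, -0.066, -0.071, -0.306, 15.2, -27.48, -5.47, 8.5, -0.066, -0.071, -0.306, 15.2, -27.48, -5.47, 8.5, -0.066, -0.071, -0.306, 15.2, -27.48, -5.47, 8.5, -0.066, -0.071, -0.306, 15.2, -27.48, -5.47, 8.5, -0.066, -0.071, -0.306, 15.2, -27.48, -5.47, 8.5])

```text
time_s: 1.77
eef_pos: [0.5727, 0.0546, 0.1649]
ee_rot: [180.0, 25.0, 11.2]
ft_force: [-0.7, -0.0, 0.6]
gripper_width: 0.0851
```

```bash
python3 - <<'E'
from rel import *
rel(case_tool(Y,11.4,25,.08))
for n in("side","top"):
    p,d=camera(n);np.savez(f"{n}1.npz",p=p,d=d)
    x0,y0,x1,y1=(260,110,400,250) if n=="side" else (260,120,400,250)
    cv2.imwrite(f"pics/{n}1.png",cv2.resize(p[y0:y1,x0:x1,::-1],None,fx=4.2,fy=4.2,interpolation=cv2.INTER_CUBIC))
E
```

```text
t 1.7667 pos [0.5727 0.0546 0.1649] [179.96  25.03  11.22] w 0.08505617005858244 F [-0.7 -0.   0.6] j [ 0.7 45.4 21.9 91.2 -4.5 80.4]
rot [-0.0006  0.0005 -0.0028] deg 0.2 shift cm [-0.069 -0.143 -0.087] 0.18
```

View pics/side1.png

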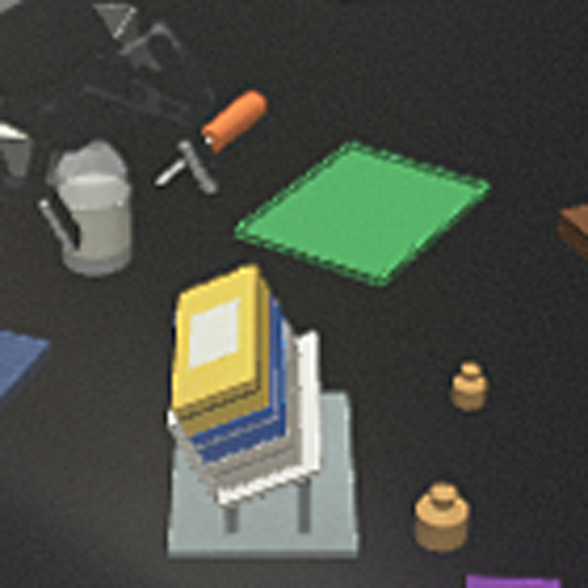

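View pics/top1.png

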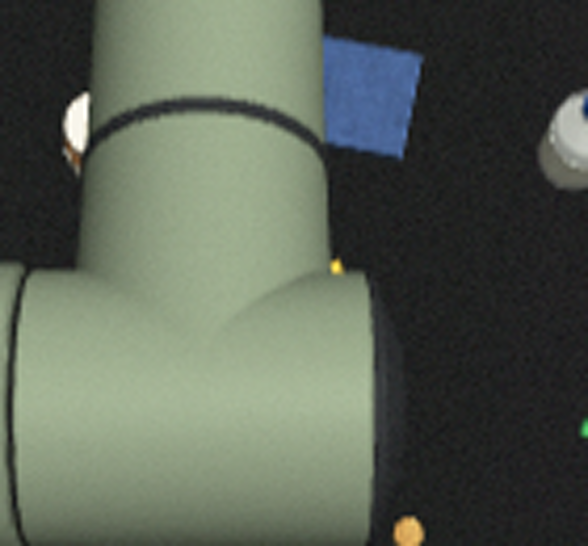

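```bash
python3 - <<'E'
from rel import *
s=sense();r=R.from_euler("xyz",s["ee_rot"],degrees=True);p=s["eef_pos"]
for v in([0,0,0],[.0425,0,0],[-.0425,0,0],[.0425,0,-.013],[-.0425,0,-.013],[.057,0,-.013],[-.057,0,-.013]): 
    a=proj("side",p+r.apply(v))[0];print(v,a.round(1),((a-[260,110])*4.2).round())
z=np.load("side1.npz")
x0,y0,x1,y1=(250,100,330,200)
cv2.imwrite("pics/side1c.png",cv2.resize(np.clip(z["p"][y0:y1,x0:x1,::-1]*1.8,0,255).astype(np.uint8),None,fx=6,fy=6,interpolation=cv2.INTER_NEAREST))
E
```

```text
[0, 0, 0] [300.4 171.7] [170. 259.]
[0.0425, 0, 0] [285.9 177.6] [109. 284.]
[-0.0425, 0, 0] [315.1 165.7] [232. 234.]
[0.0425, 0, -0.013] [283.5 173.8] [ 99. 268.]
[-0.0425, 0, -0.013] [312.9 161.7] [222. 217.]
[0.057, 0, -0.013] [278.6 175.8] [ 78. 276.]
[-0.057, 0, -0.013] [318.  159.6] [244. 208.]
```

View pics/side1c.png

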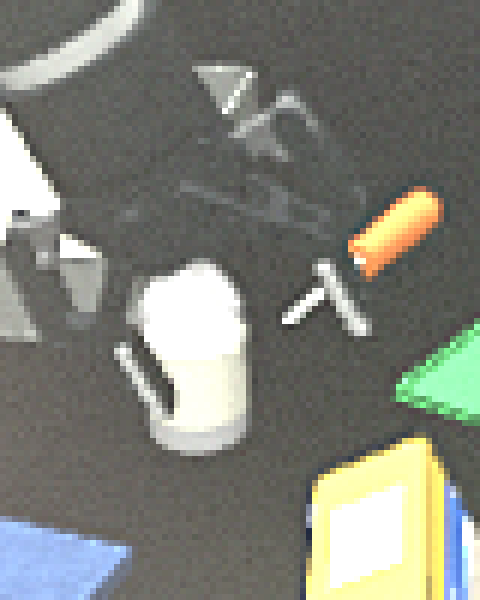

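```bash
python3 - <<'E'
from rel import *
s=sense();r=R.from_euler("xyz",s["ee_rot"],degrees=True);p=s["eef_pos"]
z=np.load("side1.npz");C=cloud("side",z["d"])
L=r.inv().apply((C.reshape(-1,3)-p)).reshape(C.shape)
m=(abs(L[...,0])<.07)&(abs(L[...,1])<.05)&(L[...,2]<.02)&(L[...,2]>-.12)&(z["d"]>0)
v,u=np.where(m)
q=L[m]
o=np.argsort(-q[:,2])
for i in o[:60]: print(u[i],v[i],(q[i]*1000).round(1))
E
```

```text
277 169 [ 46.7 -10.8 -38.3]
278 167 [ 44.7  -2.4 -38.4]
308 156 [-41.5 -10.5 -38.4]
278 168 [ 43.9  -8.3 -38.6]
310 155 [-47.8 -12.3 -39.7]
310 153 [-47.8  -3.1 -40.3]
276 169 [ 48.1 -13.3 -40.7]
278 165 [ 44.    3.5 -40.8]
309 155 [-45.6 -12.7 -40.9]
310 154 [-48.5 -10.4 -41.3]
277 168 [ 44.8 -12.1 -41.6]
278 164 [ 43.3   5.7 -42.3]
308 155 [-43.9 -14.6 -43. ]
309 154 [-46.6 -11.7 -43. ]
278 166 [ 41.5  -7.1 -43.3]
276 168 [ 46.6 -13.5 -43.3]
273 168 [ 55.9  -7.2 -43.5]
311 152 [-52.3  -7.  -43.7]
275 168 [ 49.3 -12.5 -43.9]
274 168 [ 52.3 -10.6 -44.1]
277 167 [ 42.7 -13.8 -45. ]
276 167 [ 45.5 -12.4 -45.4]
308 154 [-45.2 -14.6 -45.5]
310 152 [-50.7  -9.2 -45.8]
277 163 [ 44.4   6.2 -45.8]
277 166 [ 42.5 -10.7 -46.1]
277 165 [ 43.   -5.4 -46.1]
277 164 [ 43.5  -0.3 -46.2]
273 167 [ 54.3  -7.5 -46.3]
307 154 [-42.8 -14.3 -46.4]
275 167 [ 47.9 -12.3 -46.5]
308 153 [-45.6 -11.6 -46.5]
309 153 [-48.7 -14.7 -47. ]
311 151 [-54.1  -8.9 -47.1]
310 151 [-51.7  -8.6 -48. ]
309 152 [-49.1 -11.8 -48.1]
274 167 [ 49.6 -13.9 -48.3]
311 150 [-54.6  -6.3 -48.4]
275 166 [ 46.9 -11.1 -48.4]
276 166 [ 43.7 -13.6 -48.6]
277 162 [ 42.8   5.7 -48.6]
307 152 [-43.8  -8.8 -48.8]
309 151 [-49.4  -8.  -48.8]
273 166 [ 52.9  -7.3 -48.8]
272 167 [ 55.4 -10.8 -49. ]
311 149 [-54.8  -2.3 -49. ]
276 165 [ 43.9  -9.1 -49. ]
276 164 [ 44.1  -4.7 -49.5]
308 152 [-47.3 -13.1 -49.8]
310 150 [-52.6  -7.1 -49.8]
272 166 [ 55.3  -7.2 -49.8]
307 153 [-44.7 -16.5 -49.9]
274 166 [ 48.8 -12.1 -50. ]
311 148 [-55.5  -0.1 -50.4]
275 165 [ 45.8 -10.3 -50.6]
276 163 [ 43.3  -3.1 -51.2]
271 166 [ 57.   -8.7 -51.6]
306 152 [-42.7 -12.7 -51.7]
308 151 [-48.5 -13.  -52.2]
308 150 [-48.3  -7.9 -52.3]
```

```bash
python3 - <<'E'
from rel import *
s=sense();print(s["time_s"],s["eef_pos"],s["ee_rot"],s["joints"])
z=np.load("side1.npz");d=z["d"]
print((d[160:184,270:292]*1000).astype(int))
E
```

```text
1.8667 [0.57200594 0.05276456 0.16597607] [179.94426134  25.012385    11.04416905] [ 0.4876317  45.22975492 21.76480837 91.16543357 -4.4976539  80.41347611]
[[1015 1013 1014 1017 1029 1035 1316 1315 1313 1316 1312 1310 1311 1311
  1319 1315 1315 1312 1321 1332 1340 1432]
 [1023 1016 1018 1015 1026 1030 1038 1323 1315 1314 1310 1308 1313 1314
  1317 1319 1319 1321 1326 1328 1333 1426]
 [1024 1018 1017 1018 1018 1028 1033 1040 1321 1315 1319 1313 1317 1316
  1315 1322 1318 1323 1327 1328 1341 1418]
 [1025 1022 1019 1020 1020 1024 1032 1043 1323 1321 1317 1308 1315 1316
  1327 1322 1323 1323 1323 1338 1339 1417]
 [1027 1026 1021 1021 1022 1024 1032 1037 1044 1320 1320 1320 1320 1323
  1321 1323 1327 1327 1331 1339 1340 1413]
 [1401 1029 1028 1023 1025 1027 1028 1033 1043 1319 1321 1314 1320 1329
  1325 1333 1330 1330 1331 1339 1350 1400]
 [1402 1031 1032 1032 1027 1028 1025 1028 1032 1326 1320 1322 1326 1324
  1328 1327 1326 1336 1334 1338 1350 1396]
 [1392 1392 1030 1034 1026 1028 1028 1026 1040 1327 1325 1327    0 1334
  1334 1329 1333 1333 1338 1343 1353 1391]
 [1391 1390 1389 1036 1
[... 1117 characters left out ...]
343 1338]
 [1340 1334 1335 1335 1334 1339 1336 1337 1333 1338 1333 1335 1328 1332
  1334 1337 1337 1337 1335 1335 1334 1338]
 [1331 1327 1329 1332 1333 1330 1329 1334 1331 1328 1330 1325 1327 1330
  1332 1332 1332 1328 1328 1324 1336 1332]
 [1325 1327 1334 1329 1329 1319 1329 1327 1328 1328 1325 1322 1325 1323
  1328 1324 1326 1329 1324 1326 1325 1322]
 [1323 1321 1320 1324 1321 1320 1321 1317 1319 1319 1322 1321 1324 1319
  1321 1323 1322 1319 1321 1320 1320 1321]
 [1314 1321 1315 1314 1317 1318 1316 1313 1319 1317 1315 1318 1319 1315
  1315 1316 1313 1315 1315 1317 1316 1316]
 [1313 1315 1316 1308 1311 1313 1313 1311 1312 1311 1311 1309 1311 1307
  1311 1304 1311 1312 1313 1307 1316 1307]]
```

>>> apply_moves(targets=[0, 0, 0, 0, 0, 0, 6.0, 0, 0, 0, 0, 0, 0, 6.0, 0, 0, 0, 0, 0, 0, 6.0, 0, 0, 0, 0, 0, 0, 6.0, 0, 0, 0, 0, 0, 0, 6.0, 0, 0, 0, 0, 0, 0, 6.0])

```text
time_s: 2.37
eef_pos: [0.5726, 0.0529, 0.1666]
ee_rot: [179.9, 24.9, 11.0]
ft_force: [-0.3, -0.4, -0.6]
gripper_width: 0.0599
```

```bash
cat > tips.py <<'E'
from rel import *
def tips(tag,k=14):
    s=sense();r=R.from_euler("xyz",s["ee_rot"],degrees=True);p=s["eef_pos"]
    P,d=camera("side");np.savez(f"side{tag}.npz",p=P,d=d);C=cloud("side",d)
    L=r.inv().apply((C.reshape(-1,3)-p)).reshape(C.shape)
    m=(abs(L[...,0])<.07)&(abs(L[...,1])<.05)&(L[...,2]<.02)&(L[...,2]>-.12)&(d>0)
    v,u=np.where(m);q=L[m];o=np.argsort(-q[:,2])
    for i in o[:k]: print(u[i],v[i],(q[i]*1000).round(1))
E
python3 - <<'E'
from tips import *
rel(case_tool(Y,11.4,25,.08))
tips("2")
E
```

```text
t 2.3667 pos [0.5726 0.0529 0.1666] [179.95  24.91  11.02] w 0.059924393255105755 F [-0.3 -0.4 -0.6] j [ 0.5 45.2 21.8 91.2 -4.5 80.4]
rot [-0.0019 -0.0015 -0.006 ] deg 0.4 shift cm [ 0.041 -0.312  0.05 ] 0.32
282 169 [ 35.9  -8.3 -30.7]
307 159 [-35.8 -11.1 -31.3]
284 167 [ 30.2  -3.4 -31.4]
306 159 [-33.2  -9.8 -31.7]
284 168 [ 29.2 -10.1 -32.1]
284 166 [ 29.8  -0.4 -32.6]
307 158 [-36.4  -8.8 -32.7]
307 157 [-36.4  -4.2 -33. ]
305 159 [-31.5 -11.7 -33.7]
282 168 [ 34.1  -9.4 -33.9]
284 165 [ 29.2   1.9 -34.1]
284 164 [ 29.6   6.8 -34.3]
281 168 [ 36.9  -8.1 -34.4]
283 168 [ 30.3 -13.3 -34.8]
```

```bash
python3 - <<'E'
from tips import *
rel(case_tool(Y,11.4,25,.01))
E
```

```text
t 2.4167 pos [0.5726 0.053  0.1666] [179.95  24.92  11.04] w 0.05999776394619248 F [ 0.1 -0.6 -0.4] j [ 0.5 45.2 21.8 91.2 -4.5 80.4]
rot [-0.0018 -0.0014 -0.0058] deg 0.4 shift cm [ 0.028 -0.285  7.044] 7.05
```

>>> apply_moves(targets=[-0.002, -0.001, -0.006, 0.03, -0.28, 1.0, 8.0, -0.002, -0.001, -0.006, 0.03, -0.28, 2.0, 8.0, -0.002, -0.001, -0.006, 0.03, -0.28, 3.0, 8.0, -0.002, -0.001, -0.006, 0.03, -0.28, 4.0, 8.0, -0.002, -0.001, -0.006, 0.03, -0.28, 5.0, 8.0, -0.002, -0.001, -0.006, 0.03, -0.28, 6.0, 8.0, -0.002, -0.001, -0.006, 0.03, -0.28, 7.0, 8.0, -0.002, -0.001, -0.006, 0.03, -0.28, 7.0, 8.0, -0.002, -0.001, -0.006, 0.03, -0.28, 7.0, 8.0, -0.002, -0.001, -0.006, 0.03, -0.28, 7.0, 8.0])

```text
time_s: 3.25
eef_pos: [0.5438, 0.0503, 0.1033]
ee_rot: [180.0, 25.0, 11.4]
ft_force: [-0.1, 1.1, 0.6]
gripper_width: 0.0797
```

```bash
python3 - <<'E'
from tips import *
rel(case_tool(Y,11.4,25,.01))
tips("3",1)
p=np.load("side3.npz")["p"]
x0,y0,x1,y1=(270,140,360,240)
cv2.imwrite("pics/side3c.png",cv2.resize(np.clip(p[y0:y1,x0:x1,::-1]*1.3,0,255).astype(np.uint8),None,fx=6,fy=6,interpolation=cv2.INTER_NEAREST))
E
```

```text
t 3.25 pos [0.5438 0.0503 0.1033] [179.99  24.95  11.43] w 0.07969044894326709 F [-0.1  1.1  0.6] j [ 0.4 44.3 10.6 80.8 -4.7 79.9]
rot [ 0.0004 -0.0009  0.0004] deg 0.1 shift cm [-0.031  0.003  0.097] 0.1
325 197 [-30.  -14.4  19.9]
```

View pics/side3c.png

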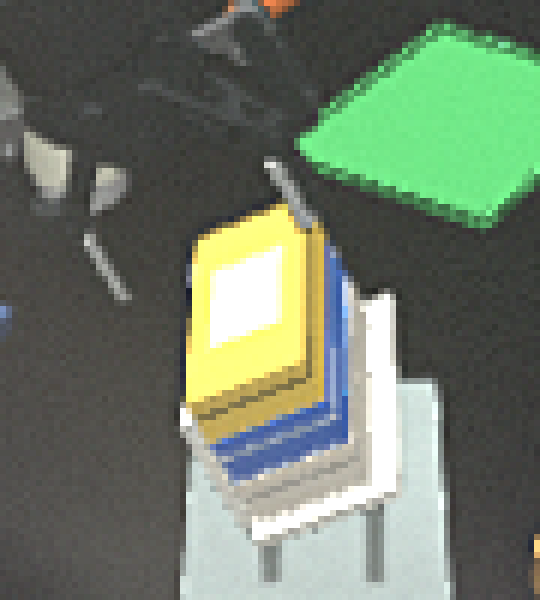

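>>> apply_moves(targets=[0, -0.001, 0, -0.03, 0, 0.6, 8.0, 0, -0.001, 0, -0.03, 0, 1.2, 8.0, 0, -0.001, 0, -0.03, 0, 1.8, 8.0, 0, -0.001, 0, -0.03, 0, 2.4, 8.0, 0, -0.001, 0, -0.03, 0, 3.0, 8.0, 0, -0.001, 0, -0.03, 0, 3.0, 8.0, 0, -0.001, 0, -0.03, 0, 3.0, 8.0])

```text
time_s: 3.88
eef_pos: [0.5301, 0.0477, 0.0754]
ee_rot: [-180.0, 25.1, 11.4]
ft_force: [0.7, 0.1, 0.1]
gripper_width: 0.0797
```

```bash
python3 - <<'E'
from tips import *
rel(case_tool(Y,11.4,25,-.025))
tips("4",1)
z=np.load("side4.npz");p=z["p"];d=z["d"]
x0,y0,x1,y1=(270,140,360,240)
cv2.imwrite("pics/side4c.png",cv2.resize(np.clip(p[y0:y1,x0:x1,::-1]*1.3,0,255).astype(np.uint8),None,fx=6,fy=6,interpolation=cv2.INTER_NEAREST))
E
```

```text
t 3.8833 pos [0.5301 0.0477 0.0754] [-179.99   25.11   11.43] w 0.07970048188124074 F [0.7 0.1 0.1] j [ 0.1 44.4  6.3 76.6 -4.8 79.7]
rot [0.0001 0.0019 0.0005] deg 0.1 shift cm [0.051 0.019 0.475] 0.48
330 209 [-29.1 -29.8  19.8]
```

View pics/side4c.png

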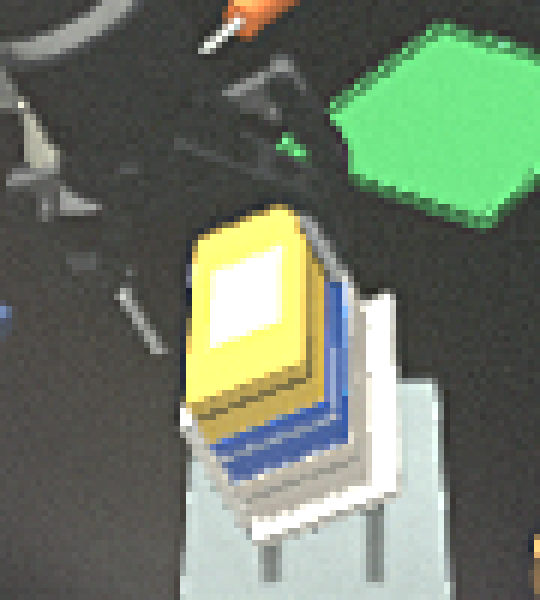

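```bash
python3 - <<'E'
from rel import *
s=sense();r=R.from_euler("xyz",s["ee_rot"],degrees=True);p=s["eef_pos"]
z=np.load("side4.npz");C=cloud("side",z["d"])
L=r.inv().apply((C.reshape(-1,3)-p)).reshape(C.shape)*1000
for sg in(1,-1):
    m=(sg*L[...,0]>33)&(sg*L[...,0]<56)&(abs(L[...,1])<16)&(L[...,2]<20)&(L[...,2]>-80)
    v,u=np.where(m);q=L[m];o=np.argsort(-q[:,2])[:8]
    for i in o: print(u[i],v[i],q[i].round(1))
E
```

```text
298 196 [ 39.3   1.1 -35.2]
298 195 [ 38.7   3.6 -36.6]
297 198 [ 40.3 -11.  -37.9]
296 198 [ 42.9 -10.5 -38.7]
297 197 [ 39.8  -8.4 -39.2]
297 196 [ 39.2  -5.9 -40.6]
295 197 [ 44.8  -8.  -41.2]
297 195 [ 38.9  -2.5 -41.5]
327 186 [-46.8  -6.6 -35.6]
325 187 [-41.2  -8.1 -35.9]
327 185 [-47.3  -3.4 -36.5]
325 186 [-42.4  -7.8 -38.6]
326 186 [-45.6 -10.8 -39.3]
326 185 [-46.6  -9.5 -41.3]
327 184 [-49.8  -7.6 -41.9]
324 186 [-41.2 -11.9 -42.2]
```

>>> apply_moves(targets=[0, 0.002, 0, 0.05, 0.02, 0.4, 8.0, 0, 0.002, 0, 0.05, 0.02, 0.4, 8.0, 0, 0.002, 0, 0.05, 0.02, 0.4, 6.2, 0, 0.002, 0, 0.05, 0.02, 0.4, 6.2, 0, 0.002, 0, 0.05, 0.02, 0.4, 6.2, 0, 0.002, 0, 0.05, 0.02, 0.4, 6.2], newtons=30)

```text
time_s: 4.43
eef_pos: [0.5296, 0.0473, 0.072]
ee_rot: [180.0, 24.9, 11.4]
ft_force: [0.3, 0.1, -0.0]
gripper_width: 0.0621
```

```bash
python3 - <<'E'
from rel import *
rel(case_tool(Y,11.4,25,-.024))
z0=np.load("side4.npz")
P,d=camera("side");np.savez("side5.npz",p=P,d=d)
s=sense();r=R.from_euler("xyz",s["ee_rot"],degrees=True);p=s["eef_pos"]
C=cloud("side",d)
L=r.inv().apply((C.reshape(-1,3)-p)).reshape(C.shape)*1000
for sg in(1,-1):
    m=(sg*L[...,0]>28.5)&(sg*L[...,0]<48)&(abs(L[...,1])<16)&(L[...,2]<20)&(L[...,2]>-80)
    v,u=np.where(m);q=L[m];o=np.argsort(-q[:,2])[:6]
    for i in o: print(u[i],v[i],q[i].round(1))
x0,y0,x1,y1=(270,140,360,240)
cv2.imwrite("pics/side5c.png",cv2.resize(np.clip(P[y0:y1,x0:x1,::-1]*1.3,0,255).astype(np.uint8),None,fx=6,fy=6,interpolation=cv2.INTER_NEAREST))
E
```

```text
t 4.4333 pos [0.5296 0.0473 0.072 ] [179.99  24.92  11.43] w 0.06208418690326842 F [ 0.3  0.1 -0. ] j [ 0.1 44.4  5.8 75.9 -4.8 79.7]
rot [ 0.0004 -0.0015  0.0005] deg 0.1 shift cm [-0.042 -0.011  0.048] 0.06
300 200 [ 36.3  -9.2 -31. ]
298 198 [ 39.9  -4.3 -36.2]
300 199 [ 33.4 -12.9 -36.3]
299 199 [ 35.9 -12.8 -37.3]
299 198 [ 35.6  -9.4 -38.2]
300 198 [ 32.  -12.9 -39.1]
330 202 [-29.9   4.5  18.5]
330 200 [-30.2  13.4  18.2]
330 204 [-30.   -5.9  17.7]
330 201 [-30.4   7.5  17.4]
330 206 [-30.1 -15.9  17. ]
330 203 [-30.5  -2.7  16.8]
```

View pics/side5c.png

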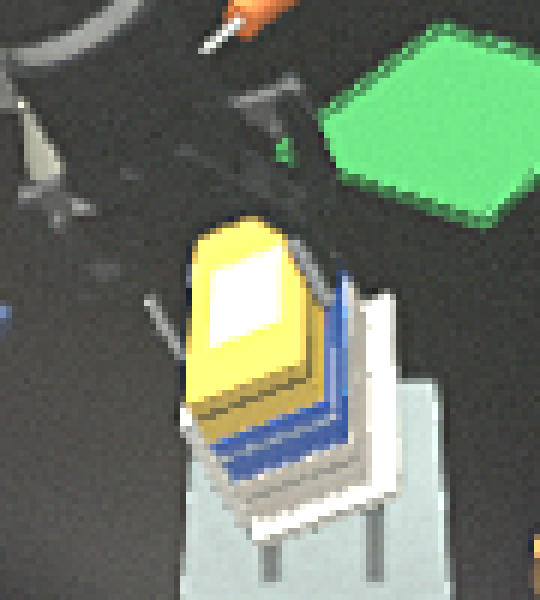

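```bash
python3 - <<'E'
from rel import *
s=sense();r=R.from_euler("xyz",s["ee_rot"],degrees=True);p=s["eef_pos"]
for zz in(-.04,-.03,-.025,-.02):
  print(zz,[proj("side",p+r.apply([x,-.011,zz]))[0].round(1) for x in(.031,.045,-.031,-.045)])
print("case edges at near mid", [proj("side",np.array(Y)+R.from_euler("xyz",[0,25,11.4],degrees=True).apply([-.028,y,z]))[0].round(1) for y in(.011,) for z in(0,.024)])
E
```

```text
-0.04 [array([300.2, 197.2]), array([295.5, 199.1]), array([321.3, 189. ]), array([326.1, 187.1])]
-0.03 [array([301.9, 200. ]), array([297.2, 201.8]), array([322.9, 191.8]), array([327.7, 189.9])]
-0.025 [array([302.7, 201.4]), array([298.1, 203.2]), array([323.7, 193.2]), array([328.5, 191.3])]
-0.02 [array([303.6, 202.7]), array([298.9, 204.5]), array([324.5, 194.6]), array([329.3, 192.8])]
case edges at near mid [array([323., 194.]), array([319.1, 187.2])]
```

>>> apply_moves(targets=[0, 0, 0, -0.04, 0, 0.1, 5.9, 0, 0, 0, -0.04, 0, 0.1, 5.8, 0, 0, 0, -0.04, 0, 0.1, 5.7, 0, 0, 0, -0.04, 0, 0.1, 5.6, 0, 0, 0, -0.04, 0, 0.1, 5.4, 0, 0, 0, -0.04, 0, 0.1, 5.2, 0, 0, 0, -0.04, 0, 0.1, 5.2, 0, 0, 0, -0.04, 0, 0.1, 5.2])

```text
time_s: 5.15
eef_pos: [0.529, 0.0472, 0.0712]
ee_rot: [180.0, 24.9, 11.4]
ft_force: [1.2, 0.9, 1.1]
gripper_width: 0.0554
```

```bash
python3 - <<'E'
from rel import *
rel(case_tool(Y,11.4,25,-.024))
P,d=camera("side");np.savez("side6.npz",p=P,d=d)
x0,y0,x1,y1=(270,140,360,240)
cv2.imwrite("pics/side6c.png",cv2.resize(np.clip(P[y0:y1,x0:x1,::-1]*1.3,0,255).astype(np.uint8),None,fx=6,fy=6,interpolation=cv2.INTER_NEAREST))
E
```

```text
t 5.15 pos [0.529  0.0472 0.0712] [179.99  24.9   11.43] w 0.05543095814197029 F [1.2 0.9 1.1] j [ 0.1 44.3  5.6 75.7 -4.8 79.7]
rot [ 0.0004 -0.0017  0.0005] deg 0.1 shift cm [-0.014 -0.012 -0.049] 0.05
```

View pics/side6c.png

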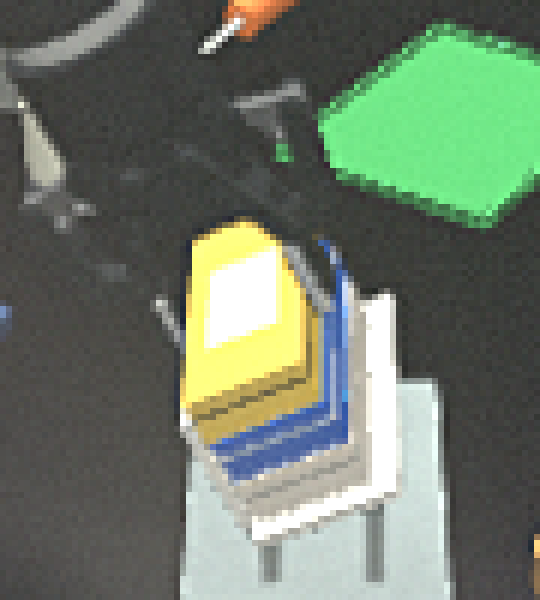

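>>> apply_moves(targets=[0, 0, 0, 0, 0, -0.3, 5.2, 0, 0, 0, 0, 0, -0.8, 5.2, 0, 0, 0, 0, 0, -1.6, 5.2, 0, 0, 0, 0, 0, -2.6, 5.2, 0, 0, 0, 0, 0, -3.8, 5.2, 0, 0, 0, 0, 0, -5.0, 5.2, 0, 0, 0, 0, 0, -6.4, 5.2, 0, 0, 0, 0, 0, -8.0, 5.2, 0, 0, 0, 0, 0, -8.0, 5.2, 0, 0, 0, 0, 0, -8.0, 5.2])

```text
time_s: 6.03
eef_pos: [0.5628, 0.0539, 0.1445]
ee_rot: [180.0, 24.8, 11.4]
ft_force: [-0.2, -0.0, -2.8]
gripper_width: 0.0553
```

```bash
python3 - <<'E'
from rel import *
P,d=camera("side");np.savez("side7.npz",p=P,d=d)
rel(case_tool([.5135,.31,.003+.12],4.2,0,-.024))
x0,y0,x1,y1=(250,110,370,240)
cv2.imwrite("pics/side7c.png",cv2.resize(np.clip(P[y0:y1,x0:x1,::-1]*1.3,0,255).astype(np.uint8),None,fx=4.6,fy=4.6,interpolation=cv2.INTER_NEAREST))
E
```

```text
t 6.0833 pos [0.5619 0.0539 0.1436] [179.99  24.9   11.44] w 0.05514204151572652 F [-0.9  0.2 -1.8] j [ 0.6 44.6 17.4 87.3 -4.5 80.2]
rot [0.0276 0.4341 0.1243] deg 25.9 shift cm [  2.181 -26.067   3.905] 26.45
```

View pics/side7c.png

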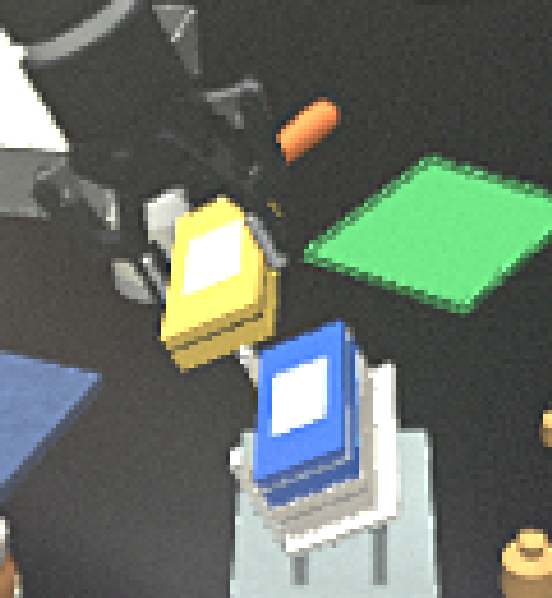

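>>> apply_moves(targets=[0.003, 0.04, 0.012, 0.22, -2.6, 0.2, 5.2, 0.007, 0.11, 0.031, 0.55, -6.5, 0.7, 5.2, 0.014, 0.21, 0.06, 1.0, -10.5, 1.3, 5.2, 0.02, 0.31, 0.09, 1.5, -14.5, 2.0, 5.2, 0.024, 0.38, 0.11, 1.8, -18.5, 2.7, 5.2, 0.0276, 0.434, 0.124, 2.1, -22.5, 3.4, 5.2, 0.0276, 0.434, 0.124, 2.18, -25.3, 3.9, 5.2, 0.0276, 0.434, 0.124, 2.18, -26.07, 3.9, 5.2, 0.0276, 0.434, 0.124, 2.18, -26.07, 3.9, 5.2, 0.0276, 0.434, 0.124, 2.18, -26.07, 3.9, 5.2])

```text
time_s: 6.92
eef_pos: [0.5129, 0.3094, 0.0986]
ee_rot: [179.9, 0.1, 4.2]
ft_force: [1.2, -0.8, -1.2]
gripper_width: 0.0557
```

```bash
python3 - <<'E'
from fit import *
from rel import rel,case_tool
ims={}
for n in("side","top"):
    P,d=camera(n);np.savez(f"{n}8.npz",p=P,d=d);ims[n]=P
    x0,y0,x1,y1=(230,150,370,340) if n=="side" else (180,110,370,260)
    cv2.imwrite(f"pics/{n}8c.png",cv2.resize(np.clip(P[y0:y1,x0:x1,::-1]*1.3,0,255).astype(np.uint8),None,fx=3.1,fy=3.1,interpolation=cv2.INTER_NEAREST))
rel(case_tool([.5125,.309,.003+.03],4.2,0,-.024))
E
```

```text
t 7.0167 pos [0.5139 0.3085 0.0988] [1.7995e+02 7.0000e-02 4.1100e+00] w 0.05542222219372003 F [-0.2 -0.6 -1. ] j [ 23.9  29.  -11.9  49.2  -0.  109.8]
rot [ 0.0008  0.0012 -0.0016] deg 0.1 shift cm [-0.125 -0.062  8.984] 8.98
```

View pics/side8c.png

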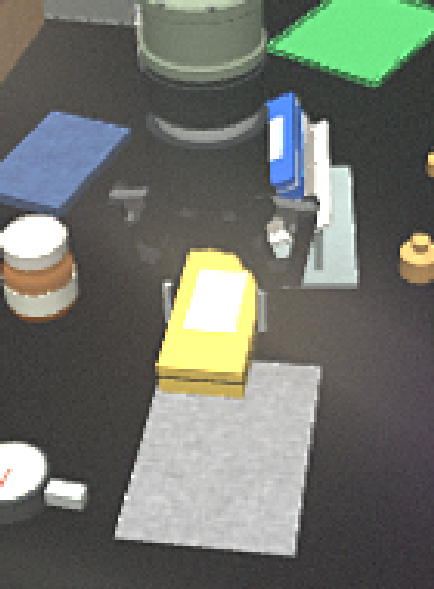

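View pics/top8c.png

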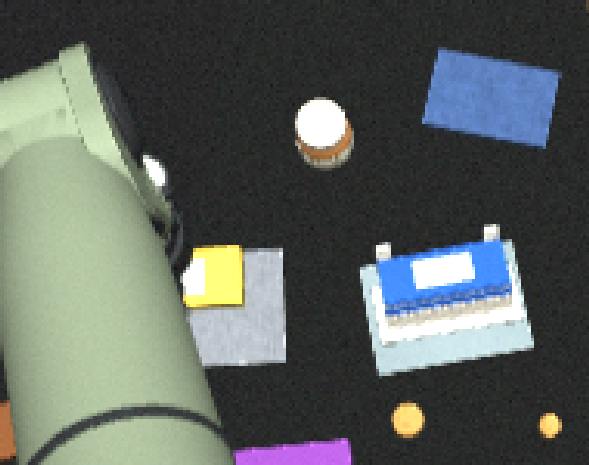

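```bash
python3 - <<'E'
from fit import *
for n,w in(("side",(270,220,320,285)),("top",(235,180,262,212))):
    z=np.load(n+"8.npz");C=cloud(n,z["d"]);x0,y0,x1,y1=w
    m=cv2.erode(ymask(z["p"],w),np.ones((3,3)));q=C[y0:y1,x0:x1][m>0]
    zz=q[:,2];q=q[zz>np.percentile(zz,50)-.004]; print(n,len(q),np.median(q[:,2]),np.median(q,0), q.min(0),q.max(0))
    A=np.c_[q[:,:2],np.ones(len(q))];c=np.linalg.lstsq(A,q[:,2],rcond=None)[0];print(c, np.degrees(np.arctan(c[:2])))
E
```

```text
side 921 0.14657285509104834 [0.51184723 0.33235854 0.14657286] [0.34034355 0.26317336 0.14242763] [0.53986729 0.92171398 0.71618795]
[-0.47553923  0.57798354  0.20063418] [-25.43292108  30.02720548]
top 203 0.14660085434952452 [0.51610926 0.26250157 0.14660085] [0.49037241 0.24403481 0.1426051 ] [0.54498174 0.29512069 0.15178618]
[-0.02886455  0.00380784  0.1605269 ] [-1.65335784  0.21817188]
```

>>> apply_moves(targets=[0.0008, 0.001, -0.0016, -0.1, -0.06, 1.0, 5.2, 0.0008, 0.001, -0.0016, -0.1, -0.06, 3.0, 5.2, 0.0008, 0.001, -0.0016, -0.1, -0.06, 5.5, 5.2, 0.0008, 0.001, -0.0016, -0.1, -0.06, 8.0, 5.2, 0.0008, 0.001, -0.0016, -0.1, -0.06, 9.8, 5.2, 0.0008, 0.001, -0.0016, -0.1, -0.06, 10.7, 5.2, 0.0008, 0.001, -0.0016, -0.1, -0.06, 11.2, 5.2, 0.0008, 0.001, -0.0016, -0.1, -0.06, 11.2, 5.2, 0.0008, 0.001, -0.0016, -0.1, -0.06, 11.2, 5.2])

```text
time_s: 7.77
eef_pos: [0.5131, 0.3104, -0.0123]
ee_rot: [-179.9, -0.1, 4.3]
ft_force: [0.6, 0.3, -1.8]
gripper_width: 0.0552
```

```bash
python3 - <<'E'
from rel import *
rel(case_tool([.5125,.309,.003],4.2,0,-.0238))
E
```

```text
t 7.7667 pos [ 0.5131  0.3104 -0.0123] [-1.7993e+02 -7.0000e-02  4.2600e+00] w 0.05515821755784157 F [ 0.6  0.3 -1.8] j [ 24.1  36.5 -17.9  35.6   0.  109.8]
rot [-0.0012 -0.0013  0.0011] deg 0.1 shift cm [-0.068  0.136  0.848] 0.86
```

>>> apply_moves(targets=[-0.001, -0.001, 0, 0, 0, 0.2, 5.2, -0.001, -0.001, 0, 0, 0, 0.4, 5.2, -0.001, -0.001, 0, 0, 0, 0.55, 5.2, -0.001, -0.001, 0, 0, 0, 0.65, 5.2, -0.001, -0.001, 0, 0, 0, 0.7, 5.2, -0.001, -0.001, 0, 0, 0, 0.7, 5.2])

```text
time_s: 8.27
eef_pos: [0.5122, 0.3106, -0.0199]
ee_rot: [180.0, 0.0, 4.3]
ft_force: [-0.1, 0.5, -0.9]
gripper_width: 0.0554
```

>>> apply_moves(targets=[0, 0, 0, 0, 0, 0.05, 5.2, 0, 0, 0, 0, 0, 0.1, 5.2, 0, 0, 0, 0, 0, 0.1, 5.2])

```text
time_s: 8.52
eef_pos: [0.5123, 0.3106, -0.0208]
ee_rot: [180.0, 0.0, 4.3]
ft_force: [-0.2, 0.6, 0.2]
gripper_width: 0.0552
```

Force just starting to rise; a little further.

>>> apply_moves(targets=[0, 0, 0, 0, 0, 0.05, 5.2, 0, 0, 0, 0, 0, 0.05, 5.2])

```text
time_s: 8.68
eef_pos: [0.5124, 0.3106, -0.0208]
ee_rot: [-180.0, 0.0, 4.3]
ft_force: [-2.2, -0.7, 3.6]
gripper_width: 0.0556
```

>>> apply_moves(targets=[0, 0, 0, 0, 0, 0, 5.7, 0, 0, 0, 0, 0, 0, 6.0, 0, 0, 0, 0, 0, 0, 6.5, 0, 0, 0, 0, 0, 0, 7.0, 0, 0, 0, 0, 0, 0, 7.6, 0, 0, 0, 0, 0, 0, 7.6])

```text
time_s: 9.18
eef_pos: [0.5123, 0.3105, -0.0214]
ee_rot: [180.0, 0.0, 4.3]
ft_force: [-0.6, 0.1, -0.2]
gripper_width: 0.0763
```

```bash
python3 - <<'E'
from rel import *
rel(case_tool([.5125,.309,.003],4.2,0,-.0238))
E
```

```text
t 9.1833 pos [ 0.5123  0.3105 -0.0214] [1.7999e+02 4.0000e-02 4.3000e+00] w 0.07625462762311543 F [-0.6  0.1 -0.2] j [ 24.2  37.2 -18.1  34.7   0.  109.9]
rot [0.0001 0.0007 0.0018] deg 0.1 shift cm [ 0.012  0.154 -0.064] 0.17
```

>>> apply_moves(targets=[0, 0, 0, 0, 0, -1, 7.6, 0, 0, 0, 0, 0, -3, 7.6, 0, 0, 0, 0, 0, -6, 7.6, 0, 0, 0, 0, 0, -9, 7.6, 0, 0, 0, 0, 0, -12, 7.6, 0, 0, 0, 0, 0, -15, 7.6, 0, 0, 0, 0, 0, -18, 7.6, 0, 0, 0, 0, 0, -18, 7.6])

```text
time_s: 9.85
eef_pos: [0.5159, 0.3123, 0.1662]
ee_rot: [-179.8, -0.6, 4.3]
ft_force: [1.1, 0.7, 0.8]
gripper_width: 0.0758
```

```bash
python3 - <<'E'
from fit import *
from rel import rel,case_tool,Y
ims={}
for n in("side","top"):
    P,d=camera(n);np.savez(f"{n}9.npz",p=P,d=d);ims[n]=P
rel(case_tool(Y,11.4,25,-.024))
W=dict(top=(285,170,365,225),side=(290,160,360,235))
for n in W:
    x0,y0,x1,y1=W[n];P=ims[n]
    im=cv2.resize(P[y0:y1,x0:x1,::-1],None,fx=8,fy=8,interpolation=cv2.INTER_NEAREST);m=bmask(P,W[n])
    cs,_=cv2.findContours(cv2.resize(m,None,fx=8,fy=8,interpolation=cv2.INTER_NEAREST),0,2);cv2.drawContours(im,cs,-1,(0,0,255),1);cv2.imwrite(f"pics/{n}9c.png",im)
for k in(["top","side"],["top"],["side"]):
    print("blue",k,fit(ims,{n:W[n] for n in k},bmask,[.53,.048,.0718,11.3],25,.056,.130,0,.024,(0,1,3)))
V=dict(side=(255,230,340,330),)
print("yel",fit(ims,V,ymask,[.5125,.31,.003,4],0,.056,.130,0,.024,(0,1,3)))
E
```

```text
t 9.95 pos [0.5134 0.3111 0.1609] [-179.93   -0.18    4.31] w 0.07586781831431993 F [ 0.3 -0.7  0.1] j [ 24.2  25.7  -7.5  56.7   0.  109.9]
rot [-0.028  -0.439  -0.1216] deg 26.1 shift cm [-0.452 26.434  8.879] 27.89
blue ['top', 'side'] (array([ 0.53068186,  0.04799301,  0.0718    , 10.72933431]), np.float64(784.9176470588236), {'top': 732, 'side': 53})
blue ['top'] (array([ 0.53071246,  0.04819522,  0.0718    , 11.18170654]), np.float64(53.84705882352941), {'top': 732})
blue ['side'] (array([ 0.54124266,  0.02713297,  0.0718    , 15.0591384 ]), np.float64(702.9137254901962), {'side': 53})
yel (array([5.11841724e-01, 3.11844948e-01, 3.00000000e-03, 4.38269534e+00]), np.float64(47.549019607843135), {'side': 1309})
```

View pics/side9c.png

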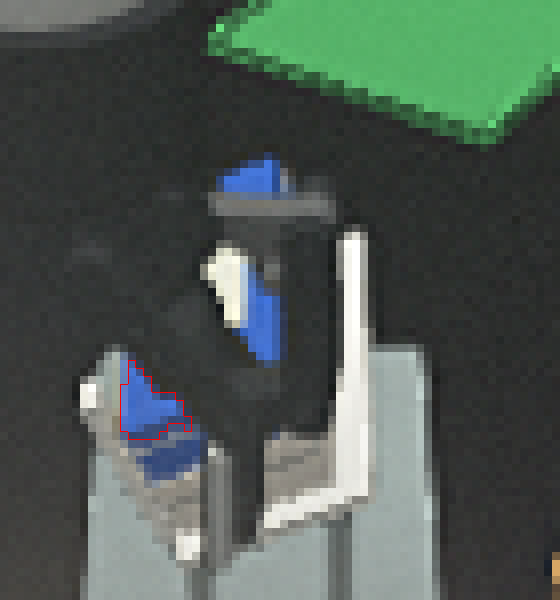

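View pics/top9c.png

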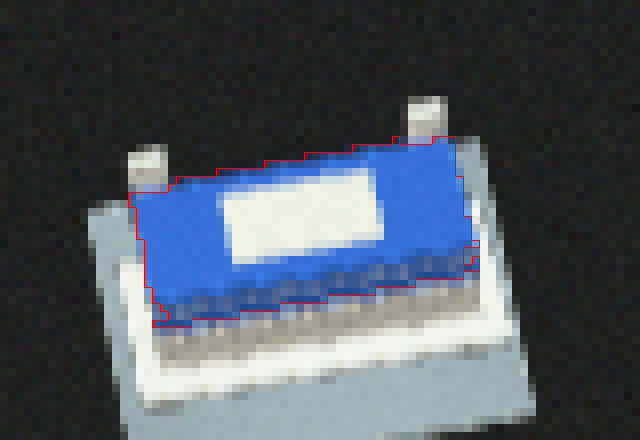

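```bash
cat >> rel.py <<'E'
Yb=[.5291,.0473,.0718]
E
python3 - <<'E'
from rel import *
rel(case_tool(Yb,11.4,25,.06))
E
```

```text
t 9.95 pos [0.5134 0.3111 0.1609] [-179.93   -0.18    4.31] w 0.07586781831431993 F [ 0.3 -0.7  0.1] j [ 24.2  25.7  -7.5  56.7   0.  109.9]
rot [-0.028  -0.439  -0.1216] deg 26.1 shift cm [ 2.086 26.113  3.444] 26.42
```

>>> apply_moves(targets=[-0.004, -0.06, -0.017, 0.3, 3.0, 0.2, 7.8, -0.01, -0.16, -0.045, 0.8, 7.0, 0.6, 7.8, -0.017, -0.26, -0.072, 1.3, 11.0, 1.0, 7.8, -0.023, -0.36, -0.1, 1.7, 15.0, 1.6, 7.8, -0.028, -0.439, -0.122, 2.0, 19.0, 2.2, 7.8, -0.028, -0.439, -0.122, 2.09, 22.6, 2.9, 7.8, -0.028, -0.439, -0.122, 2.09, 25.2, 3.44, 7.8, -0.028, -0.439, -0.122, 2.09, 26.11, 3.44, 7.8, -0.028, -0.439, -0.122, 2.09, 26.11, 3.44, 7.8, -0.028, -0.439, -0.122, 2.09, 26.11, 3.44, 7.8])

```text
time_s: 10.78
eef_pos: [0.5521, 0.0522, 0.1239]
ee_rot: [-180.0, 25.3, 11.4]
ft_force: [0.2, 0.1, -0.7]
gripper_width: 0.0779
```

```bash
python3 - <<'E'
from fit import *
from rel import *
P,d=camera("side");np.savez("side10.npz",p=P,d=d)
rel(case_tool(Yb,11.4,25,-.024))
W=dict(side=(290,160,360,235))
n="side";x0,y0,x1,y1=W[n]
im=cv2.resize(P[y0:y1,x0:x1,::-1],None,fx=8,fy=8,interpolation=cv2.INTER_NEAREST);m=bmask(P,W[n])
cs,_=cv2.findContours(cv2.resize(m,None,fx=8,fy=8,interpolation=cv2.INTER_NEAREST),0,2);cv2.drawContours(im,cs,-1,(0,0,255),1);cv2.imwrite(f"pics/{n}10c.png",im)
print("blue",fit({n:P},W,bmask,[.53,.048,.0718,11.3],25,.056,.130,0,.024,(0,1,3)))
E
```

```text
t 10.8333 pos [0.5524 0.053  0.1244] [180.    25.23  11.46] w 0.07784092354168809 F [-0.2 -0.5 -0.9] j [ 0.6 44.6 14.3 84.5 -4.6 80.2]
rot [0.0004 0.004  0.0009] deg 0.2 shift cm [0.09  0.093 8.182] 8.18
blue (array([0.53360005, 0.02863919, 0.0718    , 8.12640182]), np.float64(186.92941176470586), {'side': 567})
```

View pics/side10c.png

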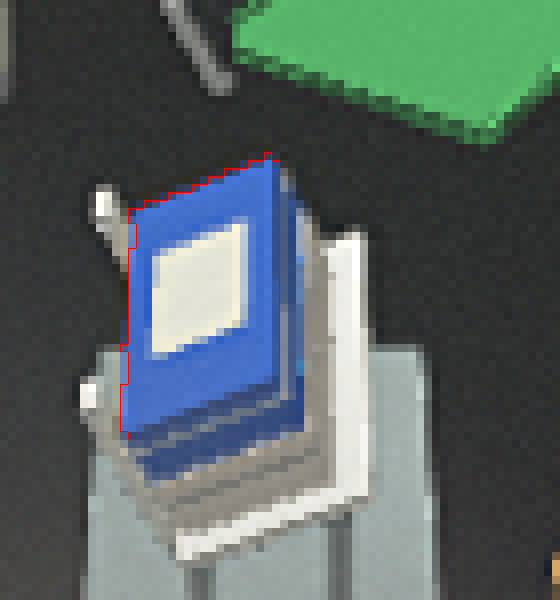

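>>> apply_moves(targets=[0, 0.004, 0.001, 0.09, 0.09, 1.0, 7.8, 0, 0.004, 0.001, 0.09, 0.09, 2.5, 7.8, 0, 0.004, 0.001, 0.09, 0.09, 4.0, 7.8, 0, 0.004, 0.001, 0.09, 0.09, 5.5, 7.8, 0, 0.004, 0.001, 0.09, 0.09, 6.8, 7.8, 0, 0.004, 0.001, 0.09, 0.09, 7.7, 7.8, 0, 0.004, 0.001, 0.09, 0.09, 8.15, 7.8, 0, 0.004, 0.001, 0.09, 0.09, 8.15, 7.2, 0, 0.004, 0.001, 0.09, 0.09, 8.15, 6.4, 0, 0.004, 0.001, 0.09, 0.09, 8.15, 6.2])

```text
time_s: 11.67
eef_pos: [0.5206, 0.0445, 0.0509]
ee_rot: [179.9, 24.9, 11.4]
ft_force: [0.7, 0.8, 0.3]
gripper_width: 0.0617
```

```bash
python3 - <<'E'
from rel import *
P,d=camera("side");np.savez("side11.npz",p=P,d=d)
rel(case_tool(Yb,11.4,25,-.024))
x0,y0,x1,y1=(270,140,360,240)
cv2.imwrite("pics/side11c.png",cv2.resize(np.clip(P[y0:y1,x0:x1,::-1]*1.3,0,255).astype(np.uint8),None,fx=6,fy=6,interpolation=cv2.INTER_NEAREST))
E
```

```text
t 11.7167 pos [0.5206 0.0443 0.0509] [179.91  24.9   11.34] w 0.062397730472401575 F [ 0.2 -0.   0.9] j [-0.1 44.6  2.9 72.7 -4.9 79.6]
rot [ 0.0012 -0.0017 -0.0009] deg 0.1 shift cm [-0.076 -0.123  0.124] 0.19
```

View pics/side11c.png

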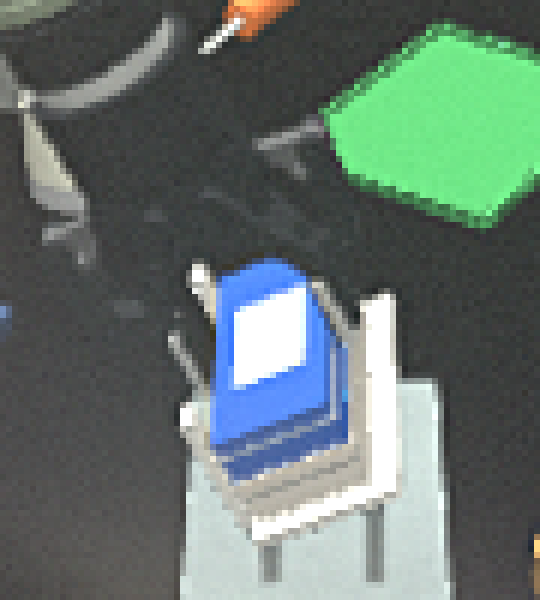

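>>> apply_moves(targets=[0.001, -0.001, -0.001, -0.07, -0.12, 0.13, 6.2, 0.001, -0.001, -0.001, -0.07, -0.12, 0.13, 6.0, 0.001, -0.001, -0.001, -0.07, -0.12, 0.13, 5.8, 0.001, -0.001, -0.001, -0.07, -0.12, 0.13, 5.7, 0.001, -0.001, -0.001, -0.07, -0.12, 0.13, 5.6, 0.001, -0.001, -0.001, -0.07, -0.12, 0.13, 5.4, 0.001, -0.001, -0.001, -0.07, -0.12, 0.13, 5.2, 0.001, -0.001, -0.001, -0.07, -0.12, 0.13, 5.2])

```text
time_s: 12.38
eef_pos: [0.5187, 0.045, 0.0494]
ee_rot: [180.0, 25.0, 11.4]
ft_force: [1.3, 0.8, 1.3]
gripper_width: 0.0555
```

```bash
python3 - <<'E'
from rel import *
rel(case_tool(Yb,11.4,25,-.024))
P,d=camera("side");np.savez("side12.npz",p=P,d=d)
E
```

```text
t 12.3833 pos [0.5187 0.045  0.0494] [180.    25.01  11.39] w 0.05551939698781956 F [1.3 0.8 1.3] j [-0.1 44.6  2.6 72.5 -4.8 79.6]
rot [-0.      0.0002 -0.0001] deg 0.0 shift cm [ 0.02  -0.018 -0.08 ] 0.08
```

>>> apply_moves(targets=[0, 0, 0, 0, 0, -0.3, 5.2, 0, 0, 0, 0, 0, -0.8, 5.2, 0, 0, 0, 0, 0, -1.6, 5.2, 0, 0, 0, 0, 0, -2.6, 5.2, 0, 0, 0, 0, 0, -3.8, 5.2, 0, 0, 0, 0, 0, -5.2, 5.2, 0, 0, 0, 0, 0, -7.0, 5.2, 0, 0, 0, 0, 0, -9.0, 5.2, 0, 0, 0, 0, 0, -10.0, 5.2, 0, 0, 0, 0, 0, -10.0, 5.2])

```text
time_s: 13.27
eef_pos: [0.5623, 0.0536, 0.1426]
ee_rot: [179.9, 24.7, 11.4]
ft_force: [0.5, 0.3, -2.4]
gripper_width: 0.0553
```

```bash
python3 - <<'E'
from rel import *
P,d=camera("side");np.savez("side13.npz",p=P,d=d)
rel(case_tool([.502,-.3122,.003+.12],-22.8,0,-.0238))
x0,y0,x1,y1=(250,110,370,240)
cv2.imwrite("pics/side13c.png",cv2.resize(np.clip(P[y0:y1,x0:x1,::-1]*1.3,0,255).astype(np.uint8),None,fx=4.6,fy=4.6,interpolation=cv2.INTER_NEAREST))
E
```

```text
t 13.3167 pos [0.5613 0.0535 0.1411] [179.97  24.87  11.39] w 0.05558472805390886 F [ 0.1  0.3 -1.3] j [ 0.6 44.6 17.  86.9 -4.5 80.2]
rot [0.1299 0.4208 0.5874] deg 42.1 shift cm [-10.061  34.677   9.304] 37.29
```

View pics/side13c.png

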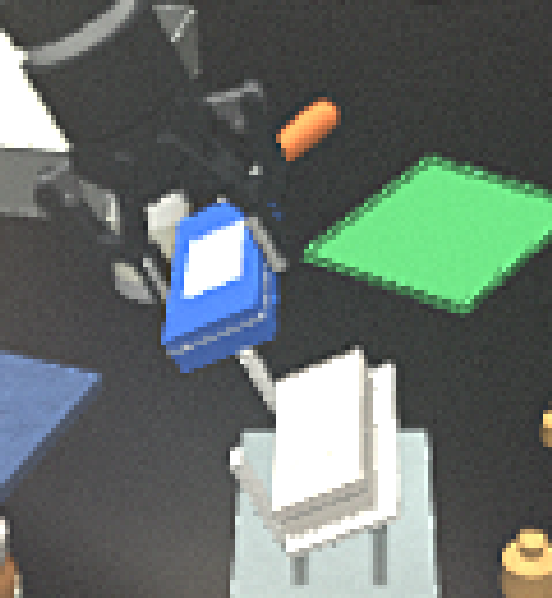

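```bash
python3 - <<'E'
from rel import *
z=np.load("top0.npz");C=cloud("top",z["d"]);q=C[138:168,386:412].reshape(-1,3);q=q[(q[:,2]>.03)&(q[:,2]<.2)];print(q.min(0),q.max(0),np.median(q,0))
z=np.load("side0.npz");C=cloud("side",z["d"]);q=C[136:176,270:294].reshape(-1,3);q=q[(q[:,2]>.03)&(q[:,2]<.2)];print(q.min(0),q.max(0),np.median(q,0))
E
```

```text
[ 0.67134158 -0.22723624  0.03083259] [ 0.72716056 -0.17263553  0.13627279] [ 0.68973261 -0.194986    0.08888243]
[ 0.67204192 -0.38765955  0.0300796 ] [ 0.79978716 -0.1681897   0.13238072] [ 0.70005349 -0.1853662   0.06654447]
```

>>> apply_moves(targets=[0.013, 0.042, 0.06, -0.7, 2.4, 0.65, 5.2, 0.03, 0.105, 0.147, -1.8, 6.2, 1.66, 5.2, 0.049, 0.158, 0.22, -2.87, 9.9, 2.66, 5.2, 0.068, 0.22, 0.307, -3.94, 13.6, 3.65, 5.2, 0.087, 0.28, 0.391, -5.0, 17.3, 4.64, 5.2, 0.105, 0.34, 0.475, -6.1, 21.0, 5.63, 5.2, 0.122, 0.395, 0.551, -7.15, 24.7, 6.62, 5.2, 0.13, 0.421, 0.587, -8.2, 28.3, 7.6, 5.2, 0.13, 0.421, 0.587, -9.2, 31.7, 8.5, 5.2, 0.13, 0.421, 0.587, -10.06, 34.68, 9.3, 5.2])

```text
time_s: 14.15
eef_pos: [0.4981, -0.314, 0.0976]
ee_rot: [179.9, 0.2, -22.9]
ft_force: [1.3, 0.1, -1.2]
gripper_width: 0.0551
```

>>> apply_moves(targets=[0, 0, 0, 0, 0, 0, 5.2, 0, 0, 0, 0, 0, 0, 5.2, 0, 0, 0, 0, 0, 0, 5.2])

```text
time_s: 14.4
eef_pos: [0.4994, -0.3114, 0.0974]
ee_rot: [180.0, 0.3, -22.8]
ft_force: [0.5, 0.2, -1.2]
gripper_width: 0.0553
```

```bash
python3 - <<'E'
from fit import *
from rel import *
ims={}
for n in("side","top"):
    P,d=camera(n);np.savez(f"{n}14.npz",p=P,d=d);ims[n]=P
    x0,y0,x1,y1=(260,90,440,230) if n=="side" else (360,140,540,280)
    cv2.imwrite(f"pics/{n}14c.png",cv2.resize(np.clip(P[y0:y1,x0:x1,::-1]*1.3,0,255).astype(np.uint8),None,fx=4,fy=4,interpolation=cv2.INTER_NEAREST))
rel(case_tool([.502,-.3122,.003],-22.8,0,-.0238))
E
```

```text
t 14.5 pos [ 0.5002 -0.3107  0.0978] [179.97   0.24 -22.7 ] w 0.055582328281664095 F [ 0.1  0.8 -1. ] j [-39.   28.1 -13.5  48.6  -0.1  73.7]
rot [0.0005 0.0042 0.0017] deg 0.3 shift cm [ 0.27  0.06 11.86] 11.86
```

View pics/side14c.png

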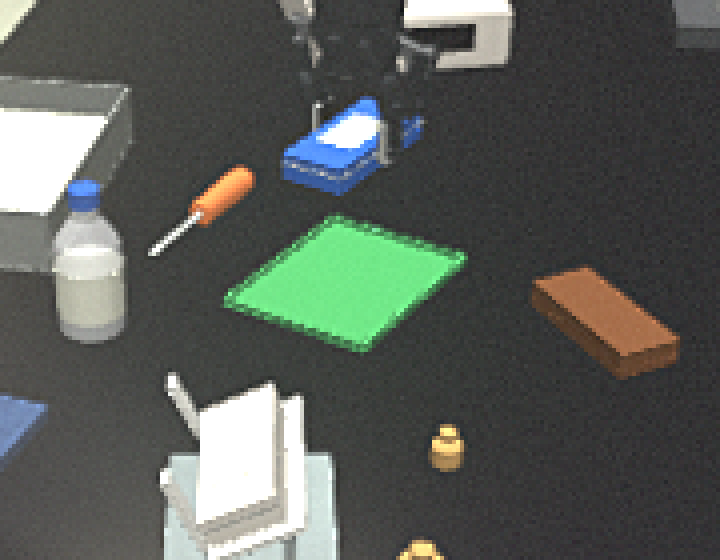

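View pics/top14c.png

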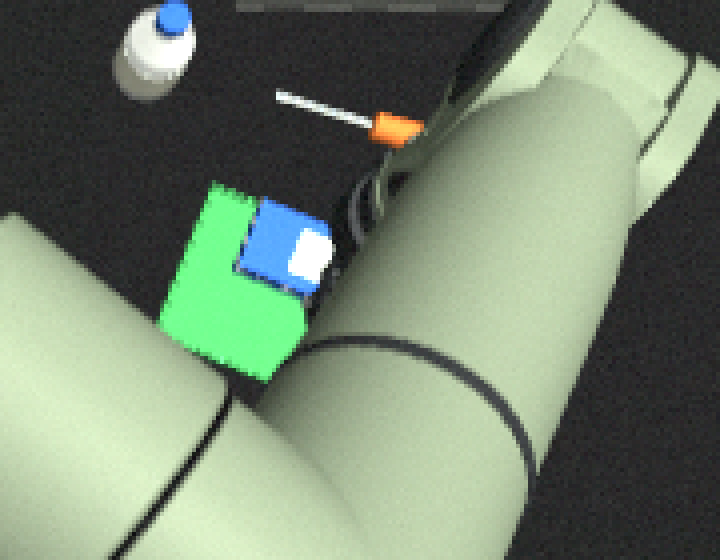

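>>> apply_moves(targets=[0.0005, 0.004, 0.0017, 0.24, 0.06, 1.0, 5.2, 0.0005, 0.004, 0.0017, 0.24, 0.06, 3.0, 5.2, 0.0005, 0.004, 0.0017, 0.24, 0.06, 5.5, 5.2, 0.0005, 0.004, 0.0017, 0.24, 0.06, 8.0, 5.2, 0.0005, 0.004, 0.0017, 0.24, 0.06, 9.8, 5.2, 0.0005, 0.004, 0.0017, 0.24, 0.06, 10.6, 5.2, 0.0005, 0.004, 0.0017, 0.24, 0.06, 11.0, 5.2, 0.0005, 0.004, 0.0017, 0.24, 0.06, 11.0, 5.2, 0.0005, 0.004, 0.0017, 0.24, 0.06, 11.0, 5.2])

```text
time_s: 15.25
eef_pos: [0.5028, -0.3139, -0.0111]
ee_rot: [179.9, -0.1, -22.9]
ft_force: [-0.6, -0.2, -1.1]
gripper_width: 0.0558
```

```bash
python3 - <<'E'
from rel import *
rel(case_tool([.502,-.3122,.003],-22.8,0,-.0238))
E
```

```text
t 15.25 pos [ 0.5028 -0.3139 -0.0111] [ 1.7994e+02 -1.3000e-01 -2.2850e+01] w 0.055762085348366255 F [-0.6 -0.2 -1.1] j [-39.1  35.8 -19.   35.1  -0.   73.8]
rot [ 0.001  -0.0023 -0.001 ] deg 0.2 shift cm [-0.145 -0.13   0.966] 0.99
```

>>> apply_moves(targets=[0.001, -0.002, 0, -0.05, -0.05, 0.2, 5.2, 0.001, -0.002, 0, -0.1, -0.1, 0.4, 5.2, 0.001, -0.002, 0, -0.1, -0.1, 0.6, 5.2, 0.001, -0.002, 0, -0.1, -0.1, 0.75, 5.2, 0.001, -0.002, 0, -0.1, -0.1, 0.8, 5.2, 0.001, -0.002, 0, -0.1, -0.1, 0.8, 5.2])

```text
time_s: 15.75
eef_pos: [0.5014, -0.3125, -0.0199]
ee_rot: [-180.0, 0.1, -22.9]
ft_force: [0.8, 0.7, -1.6]
gripper_width: 0.0554
```

>>> apply_moves(targets=[0, 0, 0, 0, 0, 0.05, 5.2, 0, 0, 0, 0, 0, 0.1, 5.2, 0, 0, 0, 0, 0, 0.1, 5.2])

```text
time_s: 16.0
eef_pos: [0.5015, -0.3125, -0.0209]
ee_rot: [-180.0, 0.1, -22.9]
ft_force: [0.6, 0.5, -1.5]
gripper_width: 0.0552
```

>>> apply_moves(targets=[0, 0, 0, 0, 0, 0.05, 5.2, 0, 0, 0, 0, 0, 0.05, 5.2])

```text
time_s: 16.17
eef_pos: [0.5015, -0.3125, -0.0211]
ee_rot: [-180.0, 0.0, -22.9]
ft_force: [-0.8, 1.3, 1.5]
gripper_width: 0.0554
```

>>> apply_moves(targets=[0, 0, 0, 0, 0, 0, 5.7, 0, 0, 0, 0, 0, 0, 6.0, 0, 0, 0, 0, 0, 0, 6.5, 0, 0, 0, 0, 0, 0, 7.0, 0, 0, 0, 0, 0, 0, 7.6, 0, 0, 0, 0, 0, 0, 7.6])

```text
time_s: 16.67
eef_pos: [0.5015, -0.3125, -0.0214]
ee_rot: [-180.0, 0.0, -22.9]
ft_force: [-0.4, -1.5, -0.3]
gripper_width: 0.0758
```

>>> apply_moves(targets=[0, 0, 0, 0, 0, -1, 7.6, 0, 0, 0, 0, 0, -3, 7.6, 0, 0, 0, 0, 0, -6, 7.6, 0, 0, 0, 0, 0, -9, 7.6, 0, 0, 0, 0, 0, -12, 7.6, 0, 0, 0, 0, 0, -15, 7.6, 0, 0, 0, 0, 0, -18, 7.6, 0, 0, 0, 0, 0, -18, 7.6])

```text
time_s: 17.33
eef_pos: [0.5048, -0.3151, 0.1661]
ee_rot: [179.8, -0.6, -22.9]
ft_force: [0.3, -0.3, 0.2]
gripper_width: 0.076
```

```bash
python3 - <<'E'
from rel import *
rel(case_tool([.5123,.3105,.18],4.3,0,-.0211))
E
```

```text
t 17.3333 pos [ 0.5048 -0.3151  0.1661] [179.85  -0.55 -22.88] w 0.07599078200601632 F [ 0.3 -0.3  0.2] j [-39.1  24.6  -8.4  56.4   0.   73.8]
rot [ 0.0049 -0.0088 -0.4743] deg 27.2 shift cm [-23.632 -57.929   0.34 ] 62.56
```

>>> apply_moves(targets=[0, 0, -0.03, -1.0, -2.4, 0, 7.6, 0.001, 0, -0.06, -2.4, -6.0, 0, 7.6, 0.002, -0.003, -0.09, -3.9, -9.6, 0, 7.6, 0.003, -0.005, -0.12, -5.4, -13.2, 0, 7.6, 0.004, -0.007, -0.15, -6.8, -16.8, 0.1, 7.6, 0.005, -0.009, -0.18, -8.3, -20.4, 0.1, 7.6, 0.005, -0.009, -0.21, -9.8, -24.0, 0.1, 7.6, 0.005, -0.009, -0.24, -11.2, -27.6, 0.2, 7.6, 0.005, -0.009, -0.27, -12.7, -31.2, 0.2, 7.6, 0.005, -0.009, -0.3, -14.2, -34.8, 0.2, 7.6])

```text
time_s: 18.17
eef_pos: [0.5058, 0.065, 0.1574]
ee_rot: [-179.6, 0.5, -5.6]
ft_force: [0.1, -0.7, 0.5]
gripper_width: 0.0759
```

```bash
python3 - <<'E'
from rel import *
rel(case_tool([.5123,.3105,.15],4.3,0,-.0211))
E
```

```text
t 18.1667 pos [0.5058 0.065  0.1574] [-179.61    0.47   -5.62] w 0.07593240004869854 F [ 0.1 -0.7  0.5] j [ -1.3  17.1 -21.   52.3   0.4  94.4]
rot [-0.0076  0.0076 -0.1732] deg 9.9 shift cm [ -1.731 -24.473   3.029] 24.72
```

>>> apply_moves(targets=[-0.001, 0.001, -0.03, -0.26, -3.6, 0.4, 7.6, -0.003, 0.003, -0.06, -0.51, -7.2, 0.9, 7.6, -0.004, 0.004, -0.09, -0.76, -10.8, 1.3, 7.6, -0.006, 0.006, -0.12, -1.0, -14.4, 1.8, 7.6, -0.007, 0.007, -0.15, -1.3, -18.0, 2.2, 7.6, -0.0076, 0.0076, -0.173, -1.5, -21.2, 2.6, 7.6, -0.0076, 0.0076, -0.173, -1.7, -23.6, 3.0, 7.6, -0.0076, 0.0076, -0.173, -1.73, -24.47, 3.0, 7.6, -0.0076, 0.0076, -0.173, -1.73, -24.47, 3.0, 7.6, -0.0076, 0.0076, -0.173, -1.73, -24.47, 3.0, 7.6])

```text
time_s: 19.0
eef_pos: [0.5128, 0.3081, 0.1288]
ee_rot: [180.0, 0.0, 4.2]
ft_force: [-0.8, 0.0, -0.7]
gripper_width: 0.0758
```

```bash
python3 - <<'E'
from fit import *
from rel import *
ims={}
for n in("side","top"):
    P,d=camera(n);np.savez(f"{n}15.npz",p=P,d=d);ims[n]=P
    x0,y0,x1,y1=(260,90,440,230) if n=="side" else (280,140,480,280)
    cv2.imwrite(f"pics/{n}15c.png",cv2.resize(np.clip(P[y0:y1,x0:x1,::-1]*1.3,0,255).astype(np.uint8),None,fx=4,fy=4,interpolation=cv2.INTER_NEAREST))
rel(case_tool([.5123,.3105,0],4.3,0,-.0211))
print(fit(ims,dict(top=(395,180,470,250)),bmask,[.502,-.3122,.003,-23],0,.056,.13,0,.024,(0,1,3)))
print(fit(ims,dict(side=(310,130,390,190)),bmask,[.502,-.3122,.003,-23],0,.056,.13,0,.024,(0,1,3)))
for k in("top","side"):
    print("tray",fit(ims,{k:dict(top=(390,178,472,252),side=(308,138,385,184))[k]},lambda p,w:np.maximum(gmask(p,w),bmask(p,w)),[.5,-.31,0,-23],0,.14,.18,0,.009,(0,1,3)))
E
```

```text
t 19.1 pos [0.5131 0.3072 0.129 ] [1.7997e+02 4.0000e-02 4.1200e+00] w 0.07611041974140446 F [-0.3  0.  -0.2] j [ 23.8  27.2 -10.1  52.8  -0.  109.7]
rot [ 0.0006  0.0007 -0.0031] deg 0.2 shift cm [-0.045 -0.344 15.009] 15.01
(array([ 5.03789837e-01, -3.12353939e-01,  3.00000000e-03, -2.30068124e+01]), np.float64(92.03137254901961), {'top': 672})
(array([ 5.01540084e-01, -3.14689153e-01,  3.00000000e-03, -2.13962831e+01]), np.float64(45.07450980392157), {'side': 454})
tray (array([  0.50264886,  -0.31120119,   0.        , -22.80658744]), np.float64(145.4), {'top': 2261})
tray (array([  0.50071148,  -0.31367811,   0.        , -22.90870078]), np.float64(89.66274509803922), {'side': 1128})
```

View pics/side15c.png

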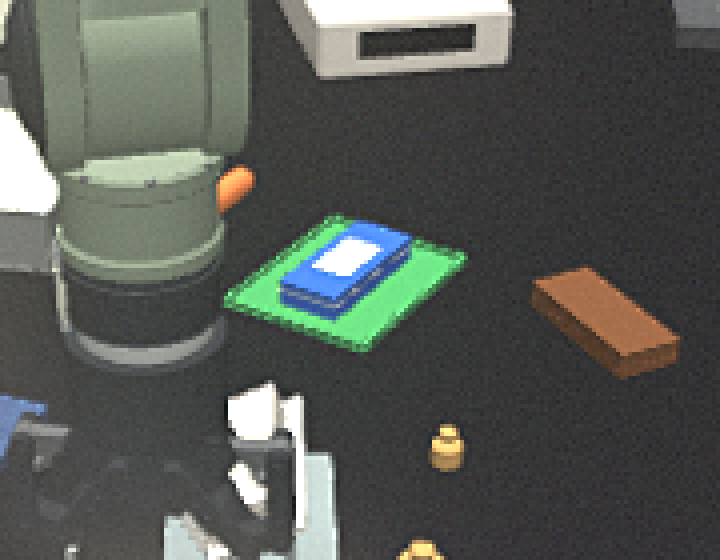

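View pics/top15c.png

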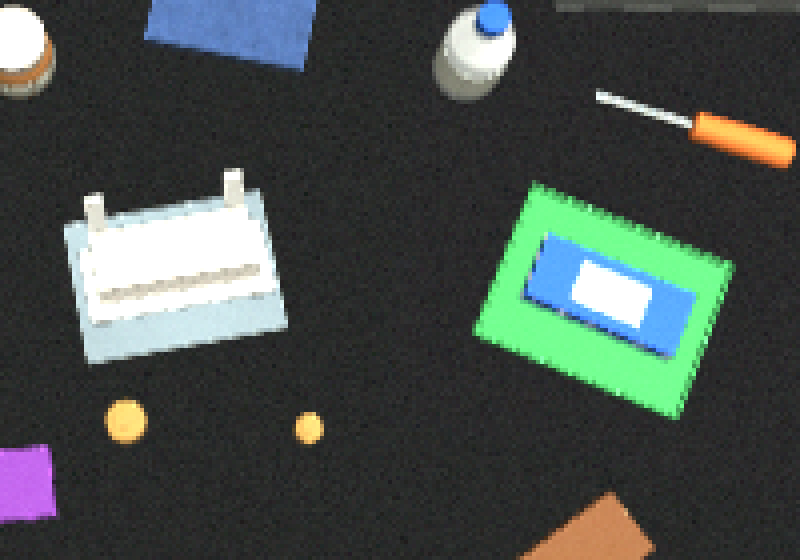

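>>> apply_moves(targets=[0.0006, 0.0007, -0.003, -0.04, -0.34, 2.0, 7.6, 0.0006, 0.0007, -0.003, -0.04, -0.34, 5.0, 7.6, 0.0006, 0.0007, -0.003, -0.04, -0.34, 8.0, 7.6, 0.0006, 0.0007, -0.003, -0.04, -0.34, 11.0, 7.6, 0.0006, 0.0007, -0.003, -0.04, -0.34, 13.0, 7.6, 0.0006, 0.0007, -0.003, -0.04, -0.34, 14.2, 7.6, 0.0006, 0.0007, -0.003, -0.04, -0.34, 14.7, 7.6, 0.0006, 0.0007, -0.003, -0.04, -0.34, 14.9, 7.6, 0.0006, 0.0007, -0.003, -0.04, -0.34, 14.9, 7.6, 0.0006, 0.0007, -0.003, -0.04, -0.34, 14.9, 7.2])

```text
time_s: 19.93
eef_pos: [0.5135, 0.3123, -0.0188]
ee_rot: [-179.9, -0.1, 4.4]
ft_force: [0.1, 0.1, -0.3]
gripper_width: 0.0725
```

```bash
python3 - <<'E'
from rel import *
rel(case_tool([.5123,.3105,0],4.3,0,-.0211))
E
```

```text
t 19.9333 pos [ 0.5135  0.3123 -0.0188] [-1.7992e+02 -1.3000e-01  4.3600e+00] w 0.07249997835833913 F [ 0.1  0.1 -0.3] j [ 24.3  37.1 -17.9  34.9   0.  109.9]
rot [-0.0014 -0.0023  0.0011] deg 0.2 shift cm [-0.136  0.168  0.225] 0.31
```

>>> apply_moves(targets=[-0.0005, -0.0005, 0.001, -0.04, 0.12, 0.1, 6.6, -0.0005, -0.0005, 0.001, -0.04, 0.12, 0.1, 6.2, -0.0005, -0.0005, 0.001, -0.04, 0.12, 0.1, 6.2, -0.0005, -0.0005, 0.001, -0.04, 0.12, 0.1, 6.2, -0.0005, -0.0005, 0.001, -0.04, 0.12, 0.1, 6.2])

```text
time_s: 20.35
eef_pos: [0.5121, 0.3109, -0.021]
ee_rot: [-180.0, 0.0, 4.3]
ft_force: [-0.0, 0.6, -0.5]
gripper_width: 0.0623
```

```bash
python3 - <<'E'
from rel import *
rel(case_tool([.5123,.3105,0],4.3,0,-.0211))
E
```

```text
t 20.35 pos [ 0.5121  0.3109 -0.021 ] [-179.98    0.      4.34] w 0.06234222174675658 F [-0.   0.6 -0.5] j [ 24.2  37.2 -18.1  34.7   0.  109.9]
rot [-0.0003  0.0001  0.0006] deg 0.0 shift cm [0.021 0.042 0.008] 0.05
```

Same pose as at release. Close, then lift.

>>> apply_moves(targets=[0, 0, 0.0006, 0.02, 0.04, 0, 6.0, 0, 0, 0.0006, 0.02, 0.04, 0, 5.8, 0, 0, 0.0006, 0.02, 0.04, 0, 5.7, 0, 0, 0.0006, 0.02, 0.04, 0, 5.6, 0, 0, 0.0006, 0.02, 0.04, 0, 5.4, 0, 0, 0.0006, 0.02, 0.04, 0, 5.2, 0, 0, 0.0006, 0.02, 0.04, 0, 5.2, 0, 0, 0.0006, 0.02, 0.04, 0, 5.2])

```text
time_s: 21.02
eef_pos: [0.5124, 0.3105, -0.0211]
ee_rot: [-180.0, 0.0, 4.3]
ft_force: [-0.1, 0.6, 2.8]
gripper_width: 0.0557
```

```bash
python3 - <<'E'
from rel import *
rel(case_tool([.5123,.3105,0],4.3,0,-.0211))
E
```

```text
t 21.0167 pos [ 0.5124  0.3105 -0.0211] [-179.98    0.      4.29] w 0.055698557159752984 F [-0.1  0.6  2.8] j [ 24.1  37.2 -18.1  34.7   0.  109.9]
rot [-0.0003  0.     -0.0001] deg 0.0 shift cm [-0.01  -0.004  0.002] 0.01
```

>>> apply_moves(targets=[0, 0, 0, 0, 0, -0.5, 5.2, 0, 0, 0, 0, 0, -1.5, 5.2, 0, 0, 0, 0, 0, -3, 5.2, 0, 0, 0, 0, 0, -5, 5.2, 0, 0, 0, 0, 0, -7.5, 5.2, 0, 0, 0, 0, 0, -10, 5.2, 0, 0, 0, 0, 0, -12.5, 5.2, 0, 0, 0, 0, 0, -14.5, 5.2, 0, 0, 0, 0, 0, -15.5, 5.2, 0, 0, 0, 0, 0, -15.5, 5.2])

```text
time_s: 21.85
eef_pos: [0.5138, 0.3111, 0.1367]
ee_rot: [-179.9, -0.2, 4.3]
ft_force: [0.1, 1.2, -1.7]
gripper_width: 0.0553
```

```bash
python3 - <<'E'
from rel import *
r=R.from_euler("xyz",[180,25,11.4],degrees=True)
# final tool pose = blue grasp pose; hover 80 mm back along tool z
G=np.array([.5187,.0450,.0494])
rel((G-r.apply([0,0,.08]),r))
P,d=camera("side");cv2.imwrite("pics/side16.png",cv2.resize(P[150:340,230:400,::-1],None,fx=3,fy=3))
E
```

```text
t 21.85 pos [0.5138 0.3111 0.1367] [-179.9    -0.23    4.3 ] w 0.05527252580062477 F [ 0.1  1.2 -1.7] j [ 24.1  26.8  -9.4  53.5   0.  109.8]
rot [-0.0286 -0.4399 -0.1216] deg 26.2 shift cm [ 1.843 26.16   1.439] 26.26
```

View pics/side16.png

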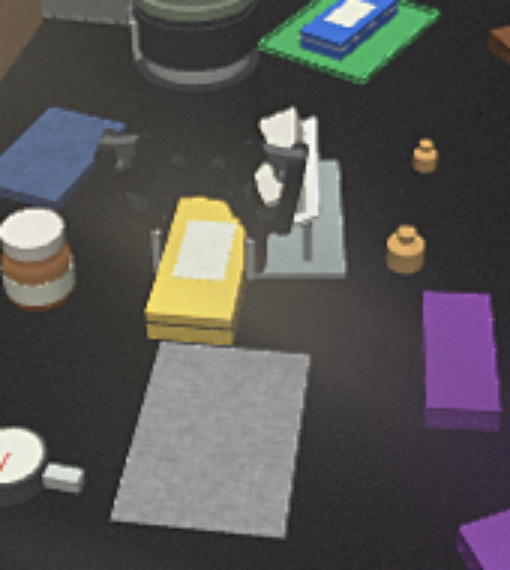

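>>> apply_moves(targets=[-0.004, -0.06, -0.017, 0.2, 2.6, 0.0, 5.2, -0.01, -0.16, -0.045, 0.6, 6.5, 0.1, 5.2, -0.017, -0.26, -0.072, 1.0, 10.5, 0.3, 5.2, -0.023, -0.36, -0.1, 1.4, 14.5, 0.5, 5.2, -0.0286, -0.44, -0.122, 1.7, 18.5, 0.8, 5.2, -0.0286, -0.44, -0.122, 1.84, 22.3, 1.1, 5.2, -0.0286, -0.44, -0.122, 1.84, 25.0, 1.4, 5.2, -0.0286, -0.44, -0.122, 1.84, 26.16, 1.44, 5.2, -0.0286, -0.44, -0.122, 1.84, 26.16, 1.44, 5.2, -0.0286, -0.44, -0.122, 1.84, 26.16, 1.44, 5.2])

```text
time_s: 22.73
eef_pos: [0.5495, 0.0511, 0.1183]
ee_rot: [-180.0, 25.4, 11.3]
ft_force: [0.8, 0.4, -1.7]
gripper_width: 0.0555
```

>>> apply_moves(targets=[0, 0, 0, 0, 0, 0, 5.2, 0, 0, 0, 0, 0, 0, 5.2, 0, 0, 0, 0, 0, 0, 5.2])

```text
time_s: 22.98
eef_pos: [0.5501, 0.0525, 0.1196]
ee_rot: [179.9, 25.2, 11.5]
ft_force: [-0.7, 0.2, -1.5]
gripper_width: 0.0553
```

```bash
python3 - <<'E'
from rel import *
r=R.from_euler("xyz",[180,25,11.4],degrees=True)
G=np.array([.5187,.0450,.0494])
rel((G,r))
for a in("12","13"):
    pass
P,d=camera("side");np.savez("side17.npz",p=P,d=d);cv2.imwrite("pics/side17.png",cv2.resize(P[110:240,250:370,::-1],None,fx=4.6,fy=4.6,interpolation=cv2.INTER_NEAREST))
E
```

```text
t 22.9833 pos [0.5501 0.0525 0.1196] [179.95  25.24  11.52] w 0.05532755795488124 F [-0.7  0.2 -1.5] j [ 0.6 44.5 13.4 83.7 -4.7 80.1]
rot [0.0018 0.0041 0.002 ] deg 0.3 shift cm [0.08  0.099 7.726] 7.73
```

View pics/side17.png

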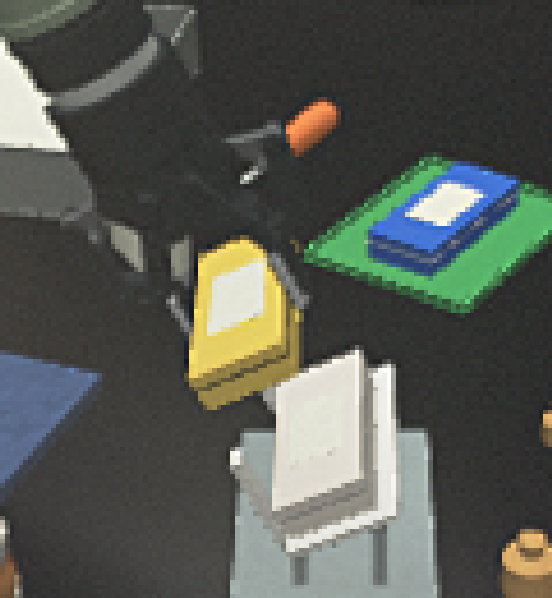

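>>> apply_moves(targets=[0.002, 0.004, 0.002, 0.08, 0.1, 0.8, 5.2, 0.002, 0.004, 0.002, 0.08, 0.1, 2.0, 5.2, 0.002, 0.004, 0.002, 0.08, 0.1, 3.4, 5.2, 0.002, 0.004, 0.002, 0.08, 0.1, 4.8, 5.2, 0.002, 0.004, 0.002, 0.08, 0.1, 5.8, 5.2, 0.002, 0.004, 0.002, 0.08, 0.1, 6.4, 5.2, 0.002, 0.004, 0.002, 0.08, 0.1, 6.7, 5.2, 0.002, 0.004, 0.002, 0.08, 0.1, 6.7, 5.2, 0.002, 0.004, 0.002, 0.08, 0.1, 6.7, 5.2, 0.002, 0.004, 0.002, 0.08, 0.1, 6.7, 5.2])

```text
time_s: 23.87
eef_pos: [0.5239, 0.0444, 0.0589]
ee_rot: [180.0, 25.0, 11.3]
ft_force: [0.6, -0.3, -1.6]
gripper_width: 0.0555
```

```bash
python3 - <<'E'
from rel import *
r=R.from_euler("xyz",[180,25,11.4],degrees=True)
G=np.array([.5187,.0450,.0494])
rel((G,r))
P,d=camera("side");np.savez("side18.npz",p=P,d=d);cv2.imwrite("pics/side18.png",cv2.resize(P[140:240,270:360,::-1],None,fx=6,fy=6,interpolation=cv2.INTER_NEAREST))
E
```

```text
t 23.8667 pos [0.5239 0.0444 0.0589] [179.98  24.96  11.25] w 0.055504743577780014 F [ 0.6 -0.3 -1.6] j [-0.2 44.5  4.  74.  -4.8 79.6]
rot [-0.0007 -0.0007 -0.0023] deg 0.1 shift cm [-0.047 -0.163  1.067] 1.08
```

View pics/side18.png

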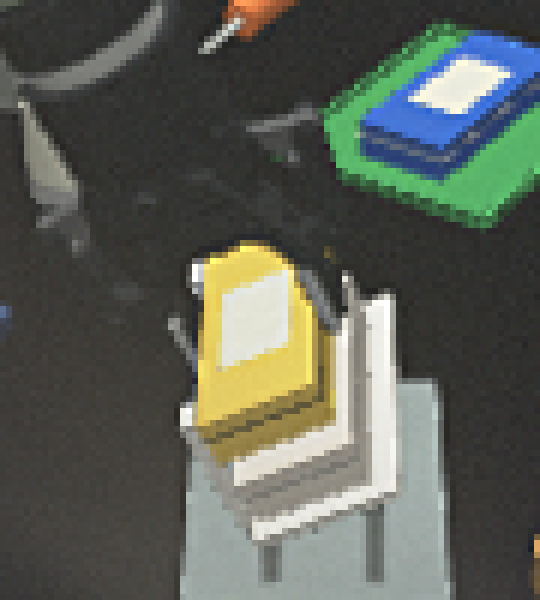

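>>> apply_moves(targets=[-0.001, -0.001, -0.002, -0.04, -0.13, 0.2, 5.2, -0.001, -0.001, -0.002, -0.04, -0.13, 0.4, 5.2, -0.001, -0.001, -0.002, -0.04, -0.13, 0.6, 5.2, -0.001, -0.001, -0.002, -0.04, -0.13, 0.75, 5.2, -0.001, -0.001, -0.002, -0.04, -0.13, 0.75, 5.2, -0.001, -0.001, -0.002, -0.04, -0.13, 0.75, 5.2])

```text
time_s: 24.42
eef_pos: [0.5192, 0.0449, 0.0516]
ee_rot: [180.0, 25.1, 11.4]
ft_force: [0.3, -0.6, -1.5]
gripper_width: 0.0554
```

```bash
python3 - <<'E'
from rel import *
r=R.from_euler("xyz",[180,25,11.4],degrees=True)
G=np.array([.5187,.0450,.0494])
rel((G,r))
E
```

```text
t 24.4167 pos [0.5192 0.0449 0.0516] [180.    25.12  11.39] w 0.0553722450258096 F [ 0.3 -0.6 -1.5] j [-0.1 44.7  2.9 73.  -4.9 79.6]
rot [-0.0001  0.0021 -0.0002] deg 0.1 shift cm [ 0.053 -0.021  0.216] 0.22
```

>>> apply_moves(targets=[0, 0.002, 0, 0.04, -0.02, 0.1, 5.2, 0, 0.002, 0, 0.04, -0.02, 0.17, 5.2, 0, 0.002, 0, 0.04, -0.02, 0.17, 5.2, 0, 0.002, 0, 0.04, -0.02, 0.17, 5.2])

```text
time_s: 24.75
eef_pos: [0.5189, 0.045, 0.05]
ee_rot: [180.0, 25.0, 11.4]
ft_force: [-0.3, 0.0, -1.3]
gripper_width: 0.0554
```

```bash
python3 - <<'E'
from rel import *
r=R.from_euler("xyz",[180,25,11.4],degrees=True)
G=np.array([.5187,.0450,.0494])
rel((G,r))
E
```

```text
t 24.75 pos [0.5189 0.045  0.05  ] [179.99  24.98  11.39] w 0.05535759396992523 F [-0.3  0.  -1.3] j [-0.1 44.6  2.6 72.6 -4.8 79.6]
rot [ 0.     -0.0003 -0.0002] deg 0.0 shift cm [ 0.004 -0.003  0.066] 0.07
```

>>> apply_moves(targets=[0, 0, 0, 0, 0, 0.05, 5.2, 0, 0, 0, 0, 0, 0.05, 5.2, 0, 0, 0, 0, 0, 0.05, 5.2])

```text
time_s: 25.0
eef_pos: [0.5187, 0.045, 0.0495]
ee_rot: [180.0, 25.0, 11.4]
ft_force: [0.0, 0.6, -2.0]
gripper_width: 0.0554
```

>>> apply_moves(targets=[0, 0, 0, 0, 0, 0.05, 5.2, 0, 0, 0, 0, 0, 0.05, 5.2, 0, 0, 0, 0, 0, 0.05, 5.2])

```text
time_s: 25.25
eef_pos: [0.5188, 0.0449, 0.0494]
ee_rot: [180.0, 25.0, 11.4]
ft_force: [1.0, -0.8, 2.2]
gripper_width: 0.0554
```

>>> apply_moves(targets=[0, 0, 0, 0, 0, 0, 5.6, 0, 0, 0, 0, 0, 0, 5.8, 0, 0, 0, 0, 0, 0, 6.1, 0, 0, 0, 0, 0, 0, 6.5, 0, 0, 0, 0, 0, 0, 7.0, 0, 0, 0, 0, 0, 0, 7.6, 0, 0, 0, 0, 0, 0, 7.8, 0, 0, 0, 0, 0, 0, 7.8])

```text
time_s: 25.92
eef_pos: [0.5185, 0.045, 0.0491]
ee_rot: [180.0, 25.0, 11.4]
ft_force: [-0.5, -0.3, -0.1]
gripper_width: 0.0778
```

>>> apply_moves(targets=[0, 0, 0, 0, 0, -0.8, 7.8, 0, 0, 0, 0, 0, -2, 7.8, 0, 0, 0, 0, 0, -4, 7.8, 0, 0, 0, 0, 0, -6.5, 7.8, 0, 0, 0, 0, 0, -9, 7.8, 0, 0, 0, 0, 0, -11, 7.8, 0, 0, 0, 0, 0, -12, 7.8, 0, 0, 0, 0, 0, -12, 7.8])

```text
time_s: 26.58
eef_pos: [0.5705, 0.0552, 0.1605]
ee_rot: [179.9, 24.7, 11.4]
ft_force: [0.2, -0.1, 0.4]
gripper_width: 0.0779
```

```bash
python3 - <<'E'
from rel import *
rel(case_tool([.3,.42,.2],20,0,0))
P,d=camera("side");np.savez("side19.npz",p=P,d=d);cv2.imwrite("pics/side19.png",cv2.resize(P[140:240,270:360,::-1],None,fx=6,fy=6,interpolation=cv2.INTER_NEAREST))
E
```

```text
t 26.5833 pos [0.5705 0.0552 0.1605] [179.93  24.69  11.38] w 0.0778964392772688 F [ 0.2 -0.1  0.4] j [ 0.7 44.9 20.5 89.9 -4.5 80.3]
rot [-0.0313  0.4302 -0.1479] deg 26.1 shift cm [-19.2   -41.107   4.435] 45.59
```

View pics/side19.png

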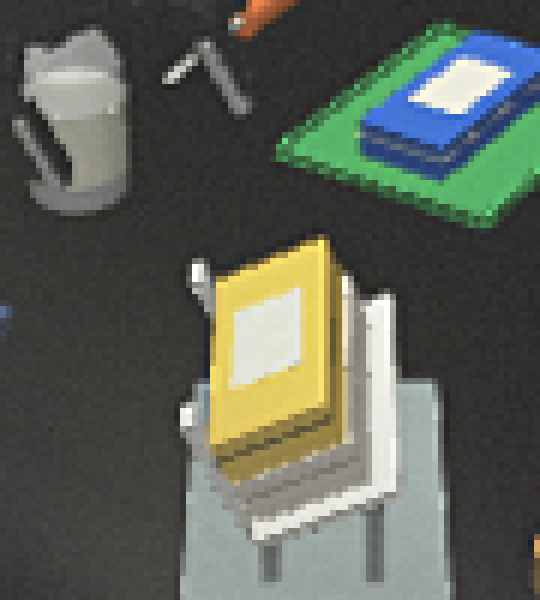

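>>> apply_moves(targets=[0, 0.08, -0.02, -0.5, -2.5, -0.3, 7.8, 0, 0.18, -0.05, -1.5, -6, -0.3, 7.8, 0, 0.28, -0.08, -3, -10, 0, 7.8, 0, 0.38, -0.11, -5, -13.5, 0.5, 7.8, 0, 0.43, -0.14, -7, -17, 1, 7.8, 0, 0.43, -0.14, -8, -21, 1, 7.8, 0, 0.43, -0.14, -9, -25, 1, 7.8, 0, 0.43, -0.14, -9.5, -28, 1, 7.8, 0, 0.43, -0.14, -9.5, -29, 1, 7.8, 0, 0.43, -0.14, -9.5, -29, 1, 7.8])

```text
time_s: 27.47
eef_pos: [0.4208, 0.323, 0.1883]
ee_rot: [-178.3, 0.2, 19.4]
ft_force: [-0.5, 0.2, -0.5]
gripper_width: 0.0781
```

```bash
python3 - <<'E'
from fit import *
ims={}
for n in("side","top"):
    P,d=camera(n);np.savez(f"{n}20.npz",p=P,d=d);ims[n]=P
    cv2.imwrite(f"pics/{n}20.png",P[:,:,::-1])
    x0,y0,x1,y1=(270,140,360,240) if n=="side" else (280,160,380,240)
    cv2.imwrite(f"pics/{n}20c.png",cv2.resize(P[y0:y1,x0:x1,::-1],None,fx=6,fy=6,interpolation=cv2.INTER_NEAREST))
print(fit(ims,dict(top=(280,170,365,232)),ymask,[.53,.048,.0718,11.3],25,.056,.13,0,.024,(0,1,3)))
P=np.load("side19.npz")["p"]
print(fit(dict(side=P),dict(side=(290,160,350,235)),ymask,[.53,.048,.0718,11.3],25,.056,.13,0,.024,(0,1,3)))
E
```

```text
(array([ 0.53122524,  0.04815142,  0.0718    , 11.13155332]), np.float64(33.03137254901961), {'top': 766})
(array([ 0.52827043,  0.04677578,  0.0718    , 11.80529046]), np.float64(42.023529411764706), {'side': 754})
```

View pics/top20.png

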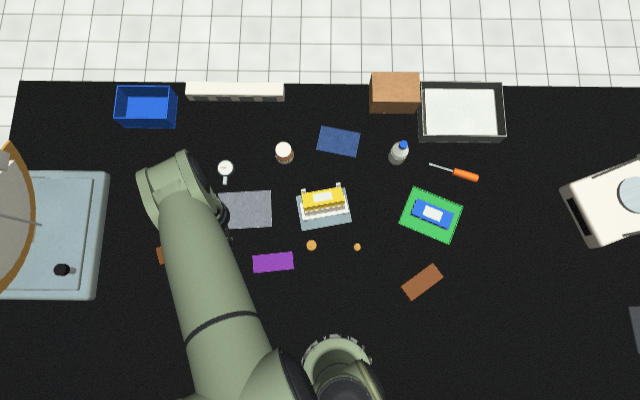

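View pics/top20c.png

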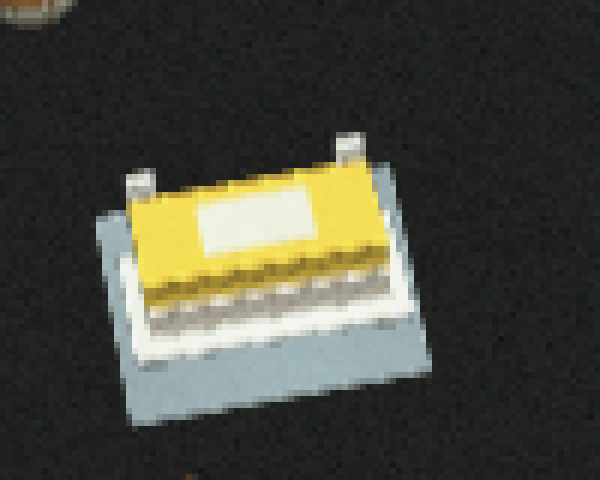

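View pics/side20.png

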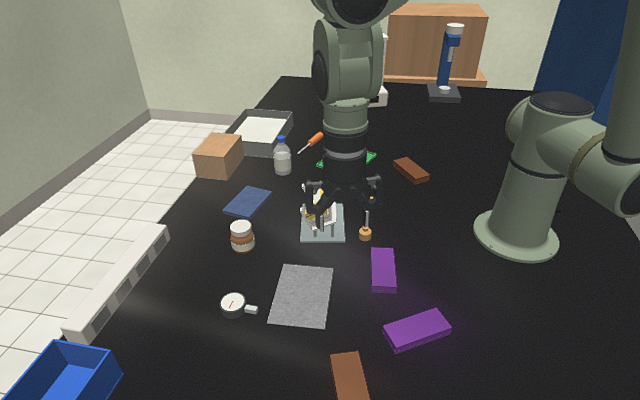

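>>> apply_moves(targets=[0, 0, 0, 0, 0, -3, 7.8, 0, 0, 0, 0, 0, -5, 7.8, 0, 0, 0, 0, 0, -5, 7.8, 0, 0, 0, 0, 0, -5, 7.8, 0, 0, 0, 0, 0, -5, 7.8])

```text
time_s: 27.98
eef_pos: [0.4232, 0.3186, 0.2378]
ee_rot: [-178.3, 0.3, 19.0]
ft_force: [-0.4, -0.7, -0.0]
gripper_width: 0.0782
```

```bash
python3 -c "
from station import *
print(sense()['time_s'],sense()['qvel'].round(2));print(job_done())"
```

```text
27.9833 [ 0.44  0.44 -0.73  0.07  0.06  0.05]
the job is handed in; nothing more can be done
None
```

The job is done and was handed in at about 28 s. I laid the yellow case flat on the mat and let go of it. The blue case then went lid up into the tray, and the yellow case went back on the white one, label up. Each case was lowered until light contact (a few N) before I released it.

**Last checks**
- **Yellow case:** in the top view it lies within about 0.5 mm and 0.1° of where the blue case lay before. The side view agrees within about 1 mm.
- **Blue case:** it sits inside the tray with its long side along the tray's. It is about 1.5 mm off the tray's centre in both views. The top-view yaw agrees with the tray's within 0.2°. The side-view fit read 1.5° off, which I put down to coarse pixels.
- **White case, stand and other things:** they look undisturbed in the pictures. I did not measure the white case itself.
- **Robot:** the arm was clear of everything at hand-in, about 0.24 m up.

**What disagreed**
- **Finger length:** the camera showed the fingertips about 25 mm short of the stated TCP. I set the grasp depth from the depth pictures instead. Contact with the mat and tray came within 0.3 mm of what that predicted.
- **Cameras:** the two views differ from each other by about 2–3 mm.
- **Mat fit:** my side-view fit of the mat was poor, so I placed it mainly from the top view.

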